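# Load the sample carousel, close the jars, turn it through and park it

### The job

Stand every sample jar from the blue mat upright in a pocket of the carousel, one to a pocket, and push each jar's cap fully home; do all of this while the crank still stands short of the home pointer. Then turn the loaded carousel by hand clockwise (seen from above), past the home pointer and on through one full turn, and stop with the crank and its black line at the pointer again; finally press the parking knob on its hub fully down. Leave the bottle, beaker and spatula where they are.

Things in the scene. Friction and masses are not known exactly. Their poses are not given: they have to be found in the camera images.
- jar1: Amber glass sample jar (may be absent), upright cylinder 48 mm in diameter and 56 mm tall up to its shoulder, with a dark neck 36 mm in diameter above; origin at the centre of its underside, z up its axis; about 0.12 to 0.25 kg. With its cap raised it stands 84 mm tall, with the cap home 76 mm. Starts standing on the blue mat (1 mm thin, flush with the bench).
- cap1 (a joint): The white push-on cap of jar1, 44 mm in diameter and 20 mm tall: 0 = raised, with 8 mm of neck showing under it; grows as it is pressed down along the jar; 0.008 m = fully home on the shoulder. A stiff push fit: it takes about 8 N to move and stays where it is left. It never comes off the jar.
- cap1_top (a point): Centre of the flat top of the cap of jar1 (moves with the cap).
- jar2: Amber glass sample jar (may be absent), upright cylinder 48 mm in diameter and 56 mm tall up to its shoulder, with a dark neck 36 mm in diameter above; origin at the centre of its underside, z up its axis; about 0.12 to 0.25 kg. With its cap raised it stands 84 mm tall, with the cap home 76 mm. Starts standing on the blue mat (1 mm thin, flush with the bench).
- cap2 (a joint): The white push-on cap of jar2, 44 mm in diameter and 20 mm tall: 0 = raised, with 8 mm of neck showing under it; grows as it is pressed down along the jar; 0.008 m = fully home on the shoulder. A stiff push fit: it takes about 8 N to move and stays where it is left. It never comes off the jar.
- cap2_top (a point): Centre of the flat top of the cap of jar2 (moves with the cap).
- jar3: Amber glass sample jar (may be absent), upright cylinder 48 mm in diameter and 56 mm tall up to its shoulder, with a dark neck 36 mm in diameter above; origin at the centre of its underside, z up its axis; about 0.12 to 0.25 kg. With its cap raised it stands 84 mm tall, with the cap home 76 mm. Starts standing on the blue mat (1 mm thin, flush with the bench).
- cap3 (a joint): The white push-on cap of jar3, 44 mm in diameter and 20 mm tall: 0 = raised, with 8 mm of neck showing under it; grows as it is pressed down along the jar; 0.008 m = fully home on the shoulder. A stiff push fit: it takes about 8 N to move and stays where it is left. It never comes off the jar.
- cap3_top (a point): Centre of the flat top of the cap of jar3 (moves with the cap).
- jar4: Amber glass sample jar (may be absent), upright cylinder 48 mm in diameter and 56 mm tall up to its shoulder, with a dark neck 36 mm in diameter above; origin at the centre of its underside, z up its axis; about 0.12 to 0.25 kg. With its cap raised it stands 84 mm tall, with the cap home 76 mm. Starts standing on the blue mat (1 mm thin, flush with the bench).
- cap4 (a joint): The white push-on cap of jar4, 44 mm in diameter and 20 mm tall: 0 = raised, with 8 mm of neck showing under it; grows as it is pressed down along the jar; 0.008 m = fully home on the shoulder. A stiff push fit: it takes about 8 N to move and stays where it is left. It never comes off the jar.
- cap4_top (a point): Centre of the flat top of the cap of jar4 (moves with the cap).
- carousel (a joint): Turning angle of the carousel, an aluminium disc 248 mm in diameter on a vertical axis over a fixed white base, its top 46 mm above the bench. Grows as it turns CLOCKWISE seen from above. 0 and 6.283 (one turn later) = home, black line and crank at the pointer. Starts between -0.9 and -0.3, so the crank stands a little counter-clockwise of the pointer; stops at -1.2 and 7.2. Light steady friction (about 3 N at the crank); stays where it is left.
- pocket1 (a point): Carousel pocket 1: centre of its floor (46 mm above the bench, the disc's top), 85 mm from the axis, 72 degrees counter-clockwise from the crank. A flared grey collar 16 mm tall, 56 mm wide inside at the floor and 66 mm at the mouth (72 mm outside). Moves with the carousel.
- pocket2 (a point): Carousel pocket 2: centre of its floor (46 mm above the bench, the disc's top), 85 mm from the axis, 144 degrees counter-clockwise from the crank. A flared grey collar 16 mm tall, 56 mm wide inside at the floor and 66 mm at the mouth (72 mm outside). Moves with the carousel.
- pocket3 (a point): Carousel pocket 3: centre of its floor (46 mm above the bench, the disc's top), 85 mm from the axis, 216 degrees counter-clockwise from the crank. A flared grey collar 16 mm tall, 56 mm wide inside at the floor and 66 mm at the mouth (72 mm outside). Moves with the carousel.
- pocket4 (a point): Carousel pocket 4: centre of its floor (46 mm above the bench, the disc's top), 85 mm from the axis, 288 degrees counter-clockwise from the crank. A flared grey collar 16 mm tall, 56 mm wide inside at the floor and 66 mm at the mouth (72 mm outside). Moves with the carousel.
- crank (a point): Grip point of the crank: an upright black sleeve 22 mm in diameter that spins freely on a pin fixed to the carousel, 85 mm from the axis, reaching from 80 to 150 mm above the bench; this point is on its centre line 125 mm above the bench. Moves with the carousel.
- lock (a joint): Parking knob on the carousel's hub, a grey mushroom knob 36 mm in diameter on a steel stem, on the carousel's axis, straight above the hub point: 0 = raised, its flat top 106 mm above the bench; grows as it is pressed straight down; 0.012 m = fully home (top 94 mm above the bench). Takes about 8 N to move and stays where it is left.
- hub (a point): Centre of the carousel's axis at the disc's top, 46 mm above the bench. Fixed to the base; its x axis points to the home pointer.
- home_mark (a point): Home pointer: black bar on a small white post 48 mm tall, fixed to the base just outside the disc's rim, 140 mm from the axis. At home the crank and the black line on the disc outside it point to it.
- bottle: Bystander: clear glass bottle with an orange cap, 72 mm wide, 150 mm tall; origin at the centre of its underside.
- beaker: Bystander: open glass beaker 56 mm wide, 75 mm tall; origin at the centre of its underside.
- spatula: Bystander: spatula 170 mm long lying on the bench.
Mind the look-alikes: they are no part of the job. Leave any yellow look-alike of the jar4 alone.

How it is judged:
By the outcome, as a careful person would: the job done as asked, in the order asked, and still so for the second after the job is handed in, with the robot touching nothing.
Of jar1, jar2, jar3, jar4 only 3 to 4 are there at a start; the rules pass over those that are not, and their reading is None.
At some moment in a run one of jar1, jar2, jar3, jar4 may be knocked a few centimetres aside while the robot is not near it.
It also fails if it takes over 208 s, if anything falls off the work surface, if the arm or the gripper's body presses on something with over 40 N, if the wrist force passes 120 N, or if a joint passes its speed limit or range.

### The arm

A 6-joint arm with a two-finger parallel gripper is mounted at the origin on the work surface. World frame = base frame: x ahead of the robot, y to its left, z up, the work surface at z = 0. Lengths are in m, angles in degrees, forces in N, time in s.
With the tool pointing down it reaches from about 0.3 to 0.75 m from the base axis. Payload 8.5 kg.
Tool frame: the origin (TCP) lies between the finger pads; the fingertips stand 25 mm ahead of it and the grasp point (between the pads) lies 6 mm ahead of it; x points along the fingers, y is the direction in which the jaws open and shut, and the axes are right-handed (so a half turn about x gives the same grasp; the last joint's range is limited). The gripper opens to 85 mm and grips with 20 to 120 N. Pads are 22 mm wide; open, the fingers measure 114 mm over their backs; the gripper's body (76 mm by 85 mm) begins 54 mm behind the grasp point. The pads swing forward as they close: fully open they stand 13 mm farther back than shut.
Start: joints at [62.435, 21.807, 74.336, -0, 83.858, -12.336], TCP at [0.144, 0.531, 0.256] pointing down, gripper open.
Joint ranges: [-178.18, 178.18], [-50.72, 133.34], [12.68, 142.11], [-81.47, 261.47], [9.98, 163.14], [-165.26, 165.26]. Speed limits (degrees/s): [136.94, 136.94, 180, 180, 180, 180].

### API

Orientations are given as a 3x3 rotation matrix whose columns are the frame's x, y, z axes.
In Python, from rig import sensors, get_image, workorder gives the robot as it stands.
- The arm moves only by the tool arm_command, never from a script. Its argument "plan" is a list that holds one entry, the list of rows, each a list of 6 numbers: the shift along the tool's x, y, z in units of 25 mm (1.0 is 25 mm), then the turn, a rotation vector about the tool's x, y, z in units of 6 degrees (1.0 is 6 degrees). In form: [[[dx, dy, dz, ax, ay, az], ...]]. A call has 1 to 10 rows; each row is the pose to reach, as a shift and turn from the pose commanded when the call began, along the tool's axes at that moment; what a row does not reach only later rows make up. A row lasts 1/10 s, in which the tool goes at most 50 mm and 8.59 degrees, less where a joint would pass 70% of its speed; a pose out of reach is approached as far as the arm can. A call with a gripper value outside its range is refused whole. "jaw" is the closure, from 0 (fully open) to 1 (shut), set as the call begins (left out, the last holds). The fingers move at their own pace and stop on an object; "newtons" is the grip in N (left out, the last holds). Time passes only in rows, so rows that repeat a pose let the fingers close. It gives the time, the measured TCP pose, the force and the opening at its end, in the units of the state.
- sensors.observe(): the state, without advancing time (a new reading comes with each control period).
- get_image(name): name is "scene" or "side" or "wrist"; returns a dict with "img" (480x640x3 uint8, red, green, blue), "fx", "fy", "cx", "cy" (pixels), "T" (4x4, takes a point from camera to world coordinates). Camera axes: x right, y up, looking along -z (the intrinsics and any distortion apply to the point x, -y, -z); pixel columns grow to the right and rows downward; lengths in m; the calibration is good to about 2 mm. A picture is of the moment at which its call begins. There is no depth.
- workorder.close_job(): hands the job in, once; it reports no verdict.
The state is a dict: "time_s": time; "q": joint angles; "qvel": joint speeds; "joint_efforts": joint torques, N m; "position": TCP position; "tool_rot": TCP orientation; "ft_force": force on the tool from outside, world axes, zero at the start; "wrist_torque": the same for the moment, N m; "grip_width": finger opening in m.
Only numpy, scipy, OpenCV 4.12 (cv2) and the standard library are available. Lean on these libraries where they do the work, as an engineer would, in place of code of your own. Each camera call takes 0.05 s, during which the arm holds its last target. There are 200 camera calls.

## Working session

There is one attempt and no reset: what is moved stays moved. The work goes in short steps, Python scripts to look and compute and a tool call to move; the robot and the scene stay as the last step left them, time stands still between calls to the robot, and variables do not carry over. Pictures are saved under pics/ and viewed, about 12 in all and at most 16, crops included, and the job is handed in when it is done.

Besides the shell and the picture viewer there is one more tool, called after "Request:" as name(argument=value, ...), one argument or row to a line, values as JSON. arm_command: Moves the arm, as the interface text tells. Its arguments: {"type":"object","properties":{"plan":{"type":"array","items":{"type":"array","items":{"type":"array","items":{"type":"number"}}}},"jaw":{"type":"number"},"newtons":{"type":"number"}},"required":["plan"]}

```bash
ls; mkdir -p pics
cat > h.py <<'E'
import numpy as np, cv2
from rig import sensors, get_image, workorder
def snap(cam,name):
    d=get_image(cam); cv2.imwrite(f'pics/{name}.png',d['img'][:,:,::-1])
    np.savez(f'pics/{name}.npz',**{k:v for k,v in d.items()}); return d
E
python3 - <<'E'
from h import *
s=sensors.observe()
for k,v in s.items(): print(k,np.round(v,3).tolist())
d=snap('scene','s1');print({k:d[k] for k in d if k!='img'})
d=snap('side','d1');print({k:d[k] for k in d if k!='img'})
E
```

```text
pics
time_s 0.0
q [62.436, 21.841, 74.388, -0.0, 83.858, -12.338]
qvel [0.035, 0.066, 0.031, 0.004, 0.135, 0.042]
joint_efforts [-0.0, -44.845, -23.128, -0.0, 0.005, 0.0]
position [0.144, 0.53, 0.256]
tool_rot [[-0.001, 0.263, 0.965], [-0.001, 0.965, -0.263], [-1.0, -0.001, -0.0]]
ft_force [-0.882, -0.823, 0.532]
wrist_torque [0.018, -0.008, -0.035]
grip_width 0.085
{'fx': 612.8763202211396, 'fy': 612.8763202211396, 'cx': 320.1281228420849, 'cy': 236.12480787695134, 'T': array([[-0.59612667, -0.50789664,  0.62183117,  1.20316434],
       [ 0.80286346, -0.38343249,  0.4564973 ,  0.45858404],
       [ 0.00657682,  0.77137574,  0.63634599,  0.71201516],
       [ 0.        ,  0.        ,  0.        ,  1.        ]])}
{'fx': 453.39161438012604, 'fy': 453.39161438012604, 'cx': 317.7404666306644, 'cy': 242.68698032924385, 'T': array([[-0.70274964,  0.44574855, -0.5544828 ,  0.15304752],
       [-0.71140219, -0.44801978,  0.54146578,  0.43440019],
       [-0.00706167,  0.77497516,  0.63195224,  0.61379107],
       [ 0.        ,  0.        ,  0.        ,  1.        ]])}
```

View pics/s1.png

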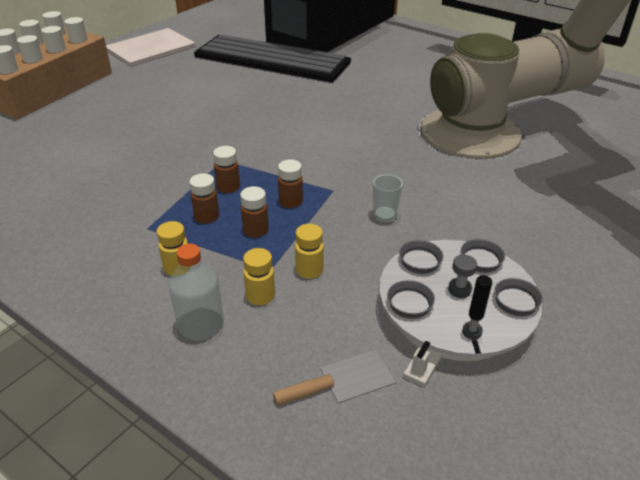

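View pics/d1.png

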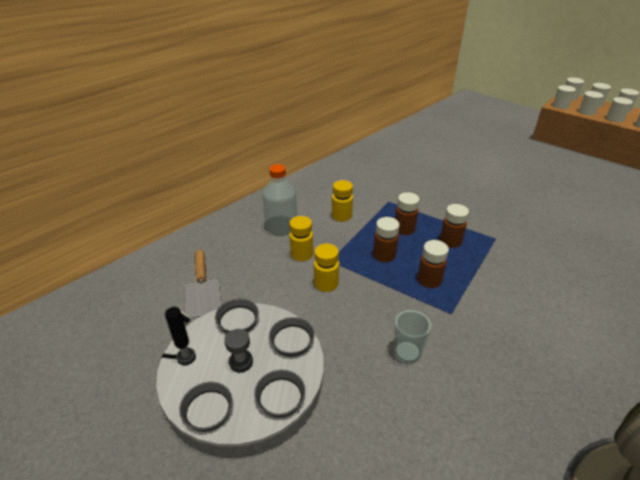

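Scene: four amber jars, white cap tops at about (225,152), (289,166), (203,181), (253,193); three yellow look-alikes; carousel hub knob (464,264), crank sleeve (481,298), pointer (423,352). Side: caps at (408,198), (457,210), (387,225), (435,248); knob (237,339), crank (177,327).

```bash
cat >> h.py <<'E'
def onplane(d,u,v,z):
    T=d['T']; r=T[:3,:3]@np.array([(u-d['cx'])/d['fx'],-(v-d['cy'])/d['fy'],-1]); o=T[:3,3]
    return o+r*(z-o[2])/r[2]
def proj(d,p):
    T=d['T']; c=T[:3,:3].T@(np.asarray(p,float)-T[:3,3]); return np.array([d['cx']+d['fx']*c[0]/-c[2], d['cy']-d['fy']*c[1]/-c[2]])
def load(n): return dict(np.load(f'pics/{n}.npz'))
E
python3 - <<'E'
from h import *
s=load('s1');d=load('d1')
for c,L in ((s,[(225,152),(289,166),(203,181),(253,193)]),(d,[(408,198),(457,210),(387,225),(435,248)])):
    print('jars',[np.round(onplane(c,u,v,.084),3)[:2].tolist() for u,v in L])
print('knob',onplane(s,464,263,.106),onplane(d,237,338,.106))
print('cranktop',onplane(s,485,280,.150),onplane(d,174,311,.150))
print('collars scene',[np.round(onplane(s,u,v,.062),3)[:2].tolist() for u,v in [(421,256),(483,254),(411,298),(518,296)]])
print('collars side',[np.round(onplane(d,u,v,.062),3)[:2].tolist() for u,v in [(238,315),(292,335),(280,393),(206,405)]])
print('pointer',onplane(s,424,349,.05), 'beaker',onplane(s,387,184,.075),onplane(d,412,322,.075),'bottle',onplane(s,188,254,.15),onplane(d,278,170,.15))
print('yellow',[np.round(onplane(s,u,v,.08),3)[:2].tolist() for u,v in [(172,232),(258,258),(309,233)]])
for i,(im,(x,y,w,h)) in enumerate(((s['img'],(370,230,180,160)),(d['img'],(150,290,180,160)))):
    cv2.imwrite(f'pics/c{i}.png',cv2.resize(im[y:y+h,x:x+w,::-1],None,fx=3.5,fy=3.5,interpolation=cv2.INTER_CUBIC))
cv2.imwrite('pics/c.png',np.hstack([cv2.resize(s['img'][235:375,370:550,::-1],None,fx=2.2,fy=2.2),cv2.resize(d['img'][300:440,150:330,::-1],None,fx=2.2,fy=2.2)]))
E
```

```text
jars [[0.495, -0.29], [0.459, -0.161], [0.591, -0.254], [0.565, -0.157]]
jars [[0.589, -0.257], [0.493, -0.291], [0.561, -0.152], [0.456, -0.159]]
knob [0.53291411 0.23089604 0.106     ] [0.52794928 0.22926818 0.106     ]
cranktop [0.59549158 0.28498734 0.15      ] [0.59424607 0.28005355 0.15      ]
collars scene [[0.511, 0.152], [0.446, 0.229], [0.603, 0.186], [0.503, 0.312]]
collars side [[0.597, 0.182], [0.505, 0.148], [0.442, 0.227], [0.498, 0.309]]
pointer [0.66717713 0.24582554 0.05      ] beaker [0.38729098 0.00989071 0.075     ] [0.38454611 0.00630936 0.075     ] bottle [ 0.79586435 -0.0677991   0.15      ] [ 0.7818812  -0.06949252  0.15      ]
yellow [[0.723, -0.194], [0.686, -0.04], [0.59, -0.014]]
```

View pics/c.png

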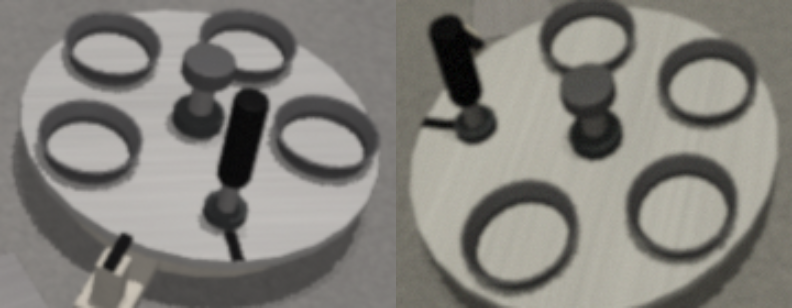

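Both cameras agree to about 4 mm: hub (0.530, 0.231), crank at 38° against the pointer at 6° (carousel ≈ -0.56), pockets fitting the pentagon. First I square the tool to the world axes.

Request:
arm_command(
  plan=[
    [[0, 0, 0, -1.3, 0, 0], [0, 0, 0, -2.54, 0, 0], [0, 0, 0, -2.54, 0, 0]],
  ],
  jaw=0.2,
  newtons=40,
)

```text
time_s: 0.4
position: [0.1444, 0.5306, 0.256]
tool_rot: [[-0.0, -0.001, 1.0], [-0.001, 1.0, 0.001], [-1.0, -0.001, -0.0]]
ft_force: [-1.6, 0.2, -1.2]
grip_width: 0.0682
```

```bash
cat >> h.py <<'E'
def caps(d,lo=150):
    im=d['img'].astype(int); m=((im.min(2)>lo)&(im.max(2)-im.min(2)<45)).astype(np.uint8)
    n,l,st,c=cv2.connectedComponentsWithStats(m); out=[]
    for i in range(1,n):
        if 60<st[i,4]<700:
            p=onplane(d,*c[i],.077)
            if .38<p[0]<.68 and -.36<p[1]<.36: out.append((np.round(p[:2],3).tolist(),int(st[i,4])))
    return out
def st():
    s=sensors.observe(); print('t',round(s['time_s'],2),'p',np.round(s['position'],4).tolist(),'F',np.round(s['ft_force'],1).tolist(),'w',round(float(s['grip_width']),4)); return s
E
python3 - <<'E'
from h import *
s=st(); print(np.round(s['tool_rot'],4).tolist())
for n in ('s1','d1'): print(caps(load(n)))
E
```

```text
t 0.4 p [0.1444, 0.5306, 0.256] F [-1.6, 0.2, -1.2] w 0.0682
[[-0.0003, -0.0013, 1.0], [-0.0007, 1.0, 0.0013], [-1.0, -0.0007, -0.0003]]
[([0.487, -0.302], 219), ([0.448, -0.169], 239), ([0.584, -0.267], 264), ([0.559, -0.164], 275), ([0.534, 0.161], 425), ([0.471, 0.239], 340), ([0.527, 0.317], 542), ([0.624, 0.195], 582)]
[([0.595, -0.268], 173), ([0.497, -0.303], 193), ([0.57, -0.165], 211), ([0.46, -0.17], 255), ([0.58, 0.195], 480), ([0.49, 0.162], 587), ([0.602, 0.297], 72)]
```

Request:
arm_command(
  plan=[
    [[0, -1.38, 0.625, 0, 0, 0], [0, -2.76, 1.25, 0, 0, 0], [0, -4.14, 1.875, 0, 0, 0], [0, -5.52, 2.5, 0, 0, 0], [0, -6.9, 3.125, 0, 0, 0], [0, -8.28, 3.75, 0, 0, 0], [0, -9.66, 4.375, 0, 0, 0], [0, -11.04, 5.0, 0, 0, 0], [0, -12.42, 5.625, 0, 0, 0], [0, -13.8, 6.25, 0, 0, 0]],
  ],
)

```text
time_s: 1.4
position: [0.301, 0.1843, 0.2564]
tool_rot: [[0.0, 0.004, 1.0], [0.0, 1.0, -0.004], [-1.0, 0.0, 0.0]]
ft_force: [1.1, 0.4, -0.3]
grip_width: 0.0683
```

Request:
arm_command(
  plan=[
    [[0, -1.38, 0.625, 0, 0, 0], [0, -2.76, 1.25, 0, 0, 0], [0, -4.14, 1.875, 0, 0, 0], [0, -5.52, 2.5, 0, 0, 0], [0, -6.9, 3.125, 0, 0, 0], [0, -8.28, 3.75, 0, 0, 0], [0, -9.66, 4.375, 0, 0, 0], [0, -11.04, 5.0, 0, 0, 0], [0, -12.42, 5.625, 0, 0, 0], [0, -13.8, 6.25, 0, 0, 0]],
  ],
)

```text
time_s: 2.4
position: [0.4574, -0.1608, 0.2562]
tool_rot: [[-0.0, 0.004, 1.0], [0.0, 1.0, -0.004], [-1.0, 0.0, -0.0]]
ft_force: [0.8, 0.7, 0.0]
grip_width: 0.0682
```

Run:
```python
from h import *
s=st(); print(np.round(s['tool_rot'],3).tolist(),np.round(s['q']).tolist())
snap('wrist','w1'); d=snap('side','d2'); print(caps(d))
```

```text
t 2.4 p [0.4574, -0.1608, 0.2562] F [0.8, 0.7, 0.0] w 0.0682
[[-0.0, 0.004, 1.0], [0.0, 1.0, -0.004], [-1.0, 0.0, -0.0]] [-33.0, 15.0, 84.0, 0.0, 81.0, -123.0]
[([0.595, -0.268], 199), ([0.498, -0.303], 218), ([0.576, -0.168], 148), ([0.45, -0.165], 106), ([0.58, 0.195], 526), ([0.49, 0.162], 643), ([0.602, 0.297], 97)]
```

View pics/w1.png

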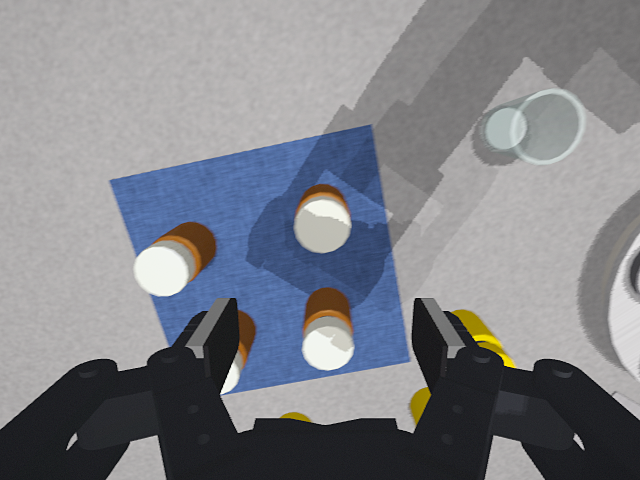

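Wrist view: nearest jar's cap top at (323,224), others at (165,270), (328,343), (~235,370); jar centred between the fingers sideways.

Run:
```python
from h import *
w=load('w1')
for u,v in [(323,224),(165,270),(328,343)]: print(onplane(w,u,v,.084))
```

```text
[ 0.45554785 -0.16172648  0.084     ]
[ 0.49335801 -0.2898669   0.084     ]
[ 0.56045973 -0.15793389  0.084     ]
```

Request:
arm_command(
  plan=[
    [[1.2, 0, 0, 0, 0, 0], [2.6, 0, 0, 0, 0, 0], [4.0, 0, 0, 0, 0, 0], [5.2, 0, 0, 0, 0, 0], [6.4, 0, 0, 0, 0, 0], [7.3, 0, 0, 0, 0, 0], [7.9, 0, 0, 0, 0, 0], [8.3, 0, -0.05, 0, 0, 0], [8.45, 0, -0.05, 0, 0, 0], [8.45, 0, -0.05, 0, 0, 0]],
  ],
)

```text
time_s: 3.5
position: [0.4558, -0.1591, 0.0452]
tool_rot: [[-0.0, 0.001, 1.0], [0.0, 1.0, -0.001], [-1.0, 0.0, -0.0]]
ft_force: [0.2, -0.2, 0.5]
grip_width: 0.0682
```

Request:
arm_command(
  plan=[
    [[0, 0, 0, 0, 0, 0], [0, 0, 0, 0, 0, 0], [0, 0, 0, 0, 0, 0], [0, 0, 0, 0, 0, 0], [0, 0, 0, 0, 0, 0], [0, 0, 0, 0, 0, 0], [0, 0, 0, 0, 0, 0]],
  ],
  jaw=1,
  newtons=40,
)

```text
time_s: 4.2
position: [0.4568, -0.1599, 0.0464]
tool_rot: [[0.003, 0.0, 1.0], [-0.002, 1.0, -0.0], [-1.0, -0.002, 0.003]]
ft_force: [-0.6, -0.7, 6.2]
grip_width: 0.0473
```

Request:
arm_command(
  plan=[
    [[-0.4, 0, 0, 0, 0, 0], [-1.2, 0, 0, 0, 0, 0], [-2.4, 0, 0, 0, 0, 0], [-3.6, 0, 0, 0, 0, 0], [-4.8, 0, 0, 0, 0, 0], [-6.0, 0, 0, 0, 0, 0], [-7.2, 0, 0, 0, 0, 0], [-8.0, 0, 0, 0, 0, 0], [-8.4, 0, 0, 0, 0, 0], [-8.4, 0, 0, 0, 0, 0]],
  ],
)

```text
time_s: 5.2
position: [0.4559, -0.1592, 0.2563]
tool_rot: [[0.002, -0.0, 1.0], [-0.001, 1.0, 0.0], [-1.0, -0.001, 0.002]]
ft_force: [-0.8, -0.3, -1.6]
grip_width: 0.0469
```

Request:
arm_command(
  plan=[
    [[0, 0.5, 0.05, 0, 0, 0], [0, 1.5, 0.15, 0, 0, 0], [0, 3.0, 0.3, 0, 0, 0], [0, 4.5, 0.45, 0, 0, 0], [0, 6.0, 0.6, 0, 0, 0], [0, 7.5, 0.75, 0, 0, 0], [0, 9.0, 0.9, 0, 0, 0], [0, 10.5, 1.05, 0, 0, 0], [0, 12.0, 1.2, 0, 0, 0], [0, 13.5, 1.3, 0, 0, 0]],
  ],
)

```text
time_s: 6.2
position: [0.4873, 0.1805, 0.2537]
tool_rot: [[-0.003, -0.001, 1.0], [-0.0, 1.0, 0.001], [-1.0, -0.0, -0.003]]
ft_force: [-0.1, -0.7, -1.7]
grip_width: 0.0468
```

Request:
arm_command(
  plan=[
    [[0, 1.5, 0.12, 0, 0, 0], [0, 3.0, 0.25, 0, 0, 0], [0, 4.2, 0.35, 0, 0, 0], [0, 5.0, 0.42, 0, 0, 0], [0, 5.32, 0.47, 0, 0, 0], [0, 5.32, 0.47, 0, 0, 0]],
  ],
)

```text
time_s: 6.8
position: [0.4994, 0.312, 0.2539]
tool_rot: [[-0.002, -0.002, 1.0], [-0.001, 1.0, 0.002], [-1.0, -0.001, -0.002]]
ft_force: [0.6, -0.7, -1.3]
grip_width: 0.0473
```

Request:
arm_command(
  plan=[
    [[0.6, 0, 0, 0, 0, 0], [1.6, 0, 0, 0, 0, 0], [2.8, 0, 0, 0, 0, 0], [4.0, 0, 0, 0, 0, 0], [4.9, 0, 0, 0, 0, 0], [5.4, 0, 0, 0, 0, 0], [5.55, 0, 0, 0, 0, 0], [5.55, 0, 0, 0, 0, 0]],
  ],
)

```text
time_s: 7.6
position: [0.5002, 0.3109, 0.1166]
tool_rot: [[0.0, 0.0, 1.0], [0.0, 1.0, -0.0], [-1.0, 0.0, 0.0]]
ft_force: [0.2, -1.1, -1.4]
grip_width: 0.0469
```

Run:
```python
from h import *
s=st(); a=snap('scene','s2'); b=snap('side','d3'); print(caps(a),caps(b))
cv2.imwrite('pics/v2.png',np.hstack([cv2.resize(a['img'][180:380,350:600,::-1],(500,400)),b['img'][240:460,130:430,::-1][:400].copy() if 0 else cv2.resize(b['img'][270:450,140:320,::-1],(400,400))])[:,:800])
```

```text
t 7.6 p [0.5002, 0.3109, 0.1166] F [0.2, -1.1, -1.4] w 0.0469
[([0.486, -0.302], 227), ([0.583, -0.268], 273), ([0.559, -0.164], 283), ([0.534, 0.161], 432), ([0.624, 0.195], 593), ([0.617, 0.326], 687)] [([0.574, 0.185], 329), ([0.57, 0.241], 62), ([0.539, 0.291], 528), ([0.575, 0.332], 137), ([0.472, 0.317], 484)]
```

View pics/v2.png

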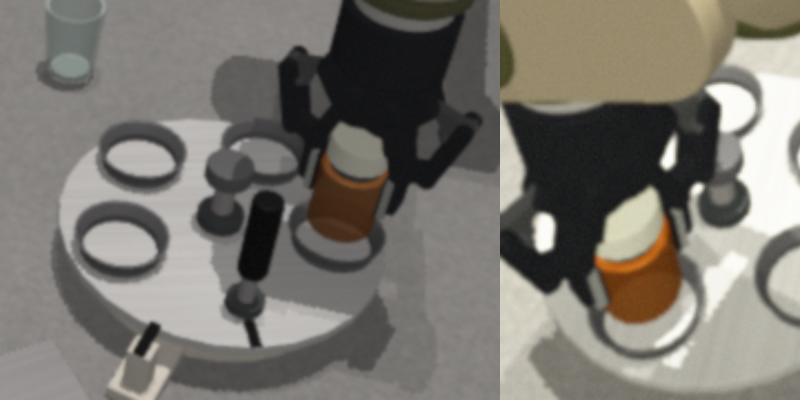

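Request:
arm_command(
  plan=[
    [[0.2, 0, 0, 0, 0, 0], [0.4, 0, 0, 0, 0, 0], [0.6, 0, 0, 0, 0, 0], [0.75, 0, 0, 0, 0, 0], [0.85, 0, 0, 0, 0, 0], [0.92, 0, 0, 0, 0, 0], [0.98, 0, 0, 0, 0, 0], [1.0, 0, 0, 0, 0, 0]],
  ],
)

```text
time_s: 8.5
position: [0.5003, 0.3113, 0.0924]
tool_rot: [[0.001, -0.0, 1.0], [0.0, 1.0, 0.0], [-1.0, 0.0, 0.001]]
ft_force: [-3.1, -1.7, 9.9]
grip_width: 0.047
```

Request:
arm_command(
  plan=[
    [[0, 0, 0, 0, 0, 0], [0, 0, 0, 0, 0, 0], [0, 0, 0, 0, 0, 0], [0, 0, 0, 0, 0, 0]],
  ],
  jaw=0.2,
)

```text
time_s: 8.9
position: [0.5, 0.3112, 0.0913]
tool_rot: [[-0.0, -0.0, 1.0], [-0.0, 1.0, 0.0], [-1.0, -0.0, -0.0]]
ft_force: [0.5, 0.6, 1.1]
grip_width: 0.0682
```

Request:
arm_command(
  plan=[
    [[-0.3, 0, 0, 0, 0, 0], [-0.8, 0, 0, 0, 0, 0], [-1.6, 0, 0, 0, 0, 0], [-2.4, 0, 0, 0, 0, 0], [-3.0, 0, 0, 0, 0, 0], [-3.2, 0, 0, 0, 0, 0], [-3.2, 0, 0, 0, 0, 0]],
  ],
)

```text
time_s: 9.6
position: [0.5002, 0.3113, 0.1724]
tool_rot: [[0.002, -0.0, 1.0], [0.001, 1.0, 0.0], [-1.0, 0.001, 0.002]]
ft_force: [-0.5, 0.5, -0.2]
grip_width: 0.0685
```

Request:
arm_command(
  plan=[
    [[0, 0, 0, 0, 0, 0], [0, 0, 0, 0, 0, 0], [0, 0, 0, 0, 0, 0], [0, 0, 0, 0, 0, 0], [0, 0, 0, 0, 0, 0], [0, 0, 0, 0, 0, 0], [0, 0, 0, 0, 0, 0], [0, 0, 0, 0, 0, 0]],
  ],
  jaw=1,
)

```text
time_s: 10.4
position: [0.5, 0.3112, 0.1713]
tool_rot: [[-0.0, -0.0, 1.0], [-0.0, 1.0, 0.0], [-1.0, -0.0, -0.0]]
ft_force: [0.5, 0.1, 0.4]
grip_width: -0.0
```

Run:
```python
from h import *
s=st(); a=snap('scene','s3'); b=snap('side','d4')
cv2.imwrite('pics/v3.png',np.hstack([cv2.resize(a['img'][180:380,350:600,::-1],(500,400)),cv2.resize(b['img'][270:450,140:275,::-1],(300,400))]))
```

```text
t 10.4 p [0.5, 0.3112, 0.1713] F [0.5, 0.1, 0.4] w -0.0
```

View pics/v3.png

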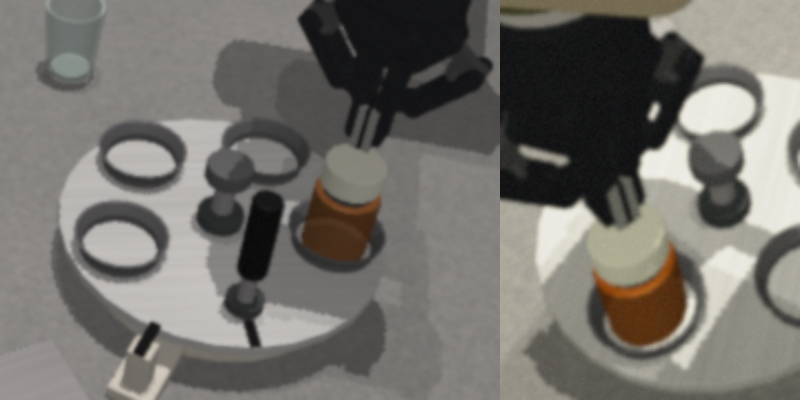

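Jar stands upright in pocket 1, tips closed above the cap. Now press.

Request:
arm_command(
  plan=[
    [[0.3, 0, 0, 0, 0, 0], [0.6, 0, 0, 0, 0, 0], [0.7, 0, 0, 0, 0, 0], [0.8, 0, 0, 0, 0, 0], [0.88, 0, 0, 0, 0, 0], [0.96, 0, 0, 0, 0, 0], [1.0, 0, 0, 0, 0, 0]],
  ],
)

```text
time_s: 11.2
position: [0.5, 0.3112, 0.147]
tool_rot: [[0.0, -0.0, 1.0], [0.0, 1.0, 0.0], [-1.0, 0.0, 0.0]]
ft_force: [-3.2, -0.6, 14.8]
grip_width: 0.0001
```

Request:
arm_command(
  plan=[
    [[0.04, 0, 0, 0, 0, 0], [0.08, 0, 0, 0, 0, 0], [0.12, 0, 0, 0, 0, 0], [0.12, 0, 0, 0, 0, 0]],
  ],
)

```text
time_s: 11.6
position: [0.5014, 0.3118, 0.1468]
tool_rot: [[0.007, -0.0, 1.0], [0.002, 1.0, 0.0], [-1.0, 0.002, 0.007]]
ft_force: [-2.7, -1.8, 24.2]
grip_width: 0.0004
```

Request:
arm_command(
  plan=[
    [[-0.6, 0, 0, 0, 0, 0], [-1.6, 0, 0, 0, 0, 0], [-2.8, 0, 0, 0, 0, 0], [-3.8, 0, 0, 0, 0, 0], [-4.4, 0, 0, 0, 0, 0], [-4.5, 0, 0, 0, 0, 0]],
  ],
  jaw=0.2,
)

```text
time_s: 12.2
position: [0.5004, 0.3114, 0.2573]
tool_rot: [[0.003, -0.0, 1.0], [0.001, 1.0, 0.0], [-1.0, 0.001, 0.003]]
ft_force: [-0.4, -0.4, 0.4]
grip_width: 0.0684
```

Request:
arm_command(
  plan=[
    [[0, -0.7, 0.1, 0, 0, 0], [0, -2.2, 0.3, 0, 0, 0], [0, -3.8, 0.5, 0, 0, 0], [0, -5.4, 0.7, 0, 0, 0], [0, -7.0, 0.9, 0, 0, 0], [0, -8.6, 1.1, 0, 0, 0], [0, -10.2, 1.3, 0, 0, 0], [0, -11.8, 1.5, 0, 0, 0], [0, -13.4, 1.7, 0, 0, 0], [0, -15.0, 1.9, 0, 0, 0]],
  ],
)

```text
time_s: 13.2
position: [0.5472, -0.0653, 0.2545]
tool_rot: [[-0.002, -0.0, 1.0], [0.001, 1.0, 0.0], [-1.0, 0.001, -0.002]]
ft_force: [0.2, 0.4, 0.8]
grip_width: 0.0683
```

Request:
arm_command(
  plan=[
    [[0, -1.4, 0.2, 0, 0, 0], [0, -2.6, 0.4, 0, 0, 0], [0, -3.4, 0.52, 0, 0, 0], [0, -3.68, 0.58, 0, 0, 0], [0, -3.68, 0.58, 0, 0, 0]],
  ],
)

```text
time_s: 13.7
position: [0.5621, -0.1558, 0.2551]
tool_rot: [[-0.001, 0.0, 1.0], [0.001, 1.0, -0.0], [-1.0, 0.001, -0.001]]
ft_force: [1.5, -0.1, 0.3]
grip_width: 0.0684
```

Run:
```python
from h import *
s=st(); a=snap('scene','s4'); b=snap('side','d5'); w=snap('wrist','w2'); print(caps(a),caps(b),caps(w))
```

```text
t 13.7 p [0.5621, -0.1558, 0.2551] F [1.5, -0.1, 0.3] w 0.0684
[([0.486, -0.302], 232), ([0.584, -0.268], 276), ([0.532, 0.161], 434), ([0.471, 0.24], 357), ([0.623, 0.193], 593)] [([0.596, -0.269], 202), ([0.498, -0.303], 216), ([0.578, 0.193], 542), ([0.488, 0.162], 660), ([0.603, 0.295], 91)] [([0.409, -0.118], 207)]
```

```bash
cat >> h.py <<'E'
def wcaps(d,z=.084):
    im=d['img'].astype(int); m=((im.min(2)>115)&(im.max(2)-im.min(2)<40)).astype(np.uint8)
    m=cv2.morphologyEx(m,cv2.MORPH_OPEN,np.ones((5,5)))
    n,l,s,c=cv2.connectedComponentsWithStats(m)
    return [(np.round(onplane(d,*c[i],z)[:2],3).tolist(),np.round(c[i]).tolist(),int(s[i,4])) for i in range(1,n) if 1200<s[i,4]<5000]
E
python3 - <<'E'
from h import *
for n in ('w1','w2'): print(wcaps(load(n)))
E
```

```text
[([0.456, -0.162], [322.0, 225.0], 2524), ([0.561, -0.158], [327.0, 344.0], 2220), ([0.687, -0.337], [140.0, 462.0], 1769), ([0.688, 0.015], [510.0, 462.0], 1765)]
[([0.411, -0.015], [532.0, 9.0], 1475), ([0.564, -0.157], [321.0, 228.0], 2459), ([0.588, -0.255], [198.0, 257.0], 2557), ([0.792, -0.329], [140.0, 462.0], 1772), ([0.791, 0.022], [510.0, 462.0], 1766)]
```

Request:
arm_command(
  plan=[
    [[1.2, 0, 0, 0, 0, 0], [2.6, 0, 0, 0, 0, 0], [4.0, 0, 0, 0, 0, 0], [5.2, 0, 0, 0, 0, 0], [6.4, 0, 0, 0, 0, 0], [7.3, 0, 0, 0, 0, 0], [7.9, 0, 0, 0, 0, 0], [8.25, 0, 0.04, 0, 0, 0], [8.4, 0, 0.04, 0, 0, 0], [8.4, 0, 0.04, 0, 0, 0]],
  ],
)

```text
time_s: 14.85
position: [0.5633, -0.1554, 0.0461]
tool_rot: [[0.0, -0.001, 1.0], [-0.0, 1.0, 0.001], [-1.0, -0.0, 0.0]]
ft_force: [0.3, -0.4, -0.0]
grip_width: 0.0687
```

Request:
arm_command(
  plan=[
    [[0, 0, 0, 0, 0, 0], [0, 0, 0, 0, 0, 0], [0, 0, 0, 0, 0, 0], [0, 0, 0, 0, 0, 0], [0, 0, 0, 0, 0, 0], [0, 0, 0, 0, 0, 0], [0, 0, 0, 0, 0, 0]],
  ],
  jaw=1,
  newtons=40,
)

```text
time_s: 15.55
position: [0.5638, -0.1563, 0.0471]
tool_rot: [[0.003, -0.0, 1.0], [-0.002, 1.0, 0.0], [-1.0, -0.002, 0.003]]
ft_force: [-0.2, -1.3, 6.3]
grip_width: 0.0471
```

Request:
arm_command(
  plan=[
    [[-0.4, 0, 0, 0, 0, 0], [-1.2, 0, 0, 0, 0, 0], [-2.4, 0, 0, 0, 0, 0], [-3.6, 0, 0, 0, 0, 0], [-4.8, 0, 0, 0, 0, 0], [-6.0, 0, 0, 0, 0, 0], [-7.2, 0, 0, 0, 0, 0], [-8.0, 0, 0, 0, 0, 0], [-8.4, 0, 0, 0, 0, 0], [-8.4, 0, 0, 0, 0, 0]],
  ],
)

```text
time_s: 16.55
position: [0.5631, -0.1557, 0.2569]
tool_rot: [[0.002, -0.0, 1.0], [-0.001, 1.0, 0.0], [-1.0, -0.001, 0.002]]
ft_force: [-0.1, 0.0, -2.3]
grip_width: 0.047
```

Request:
arm_command(
  plan=[
    [[0, 0.5, -0.15, 0, 0, 0], [0, 1.5, -0.45, 0, 0, 0], [0, 3.0, -0.9, 0, 0, 0], [0, 4.5, -1.36, 0, 0, 0], [0, 6.0, -1.8, 0, 0, 0], [0, 7.5, -2.27, 0, 0, 0], [0, 9.0, -2.7, 0, 0, 0], [0, 10.5, -3.2, 0, 0, 0], [0, 12.0, -3.6, 0, 0, 0], [0, 13.5, -4.1, 0, 0, 0]],
  ],
)

```text
time_s: 17.55
position: [0.4588, 0.1836, 0.2545]
tool_rot: [[-0.003, -0.0, 1.0], [-0.0, 1.0, 0.0], [-1.0, -0.0, -0.003]]
ft_force: [0.9, -0.6, -2.3]
grip_width: 0.0472
```

Request:
arm_command(
  plan=[
    [[0, 1.2, -0.35, 0, 0, 0], [0, 1.8, -0.55, 0, 0, 0], [0, 1.98, -0.62, 0, 0, 0], [0, 1.98, -0.62, 0, 0, 0], [0, 1.98, -0.62, 0, 0, 0]],
  ],
)

```text
time_s: 18.05
position: [0.445, 0.2306, 0.2553]
tool_rot: [[-0.001, 0.0, 1.0], [-0.0, 1.0, -0.0], [-1.0, -0.0, -0.001]]
ft_force: [-0.1, -0.2, -1.9]
grip_width: 0.0469
```

Run:
```python
from h import *
st(); a=snap('scene','s5'); print(caps(a)); w=snap('wrist','w3')
```

```text
t 18.05 p [0.445, 0.2306, 0.2553] F [-0.1, -0.2, -1.9] w 0.0469
[([0.486, -0.302], 231), ([0.584, -0.268], 275), ([0.473, 0.191], 180), ([0.534, 0.154], 279), ([0.465, 0.239], 209), ([0.591, 0.147], 699), ([0.449, 0.301], 496), ([0.623, 0.193], 590)]
```

View pics/w3.png

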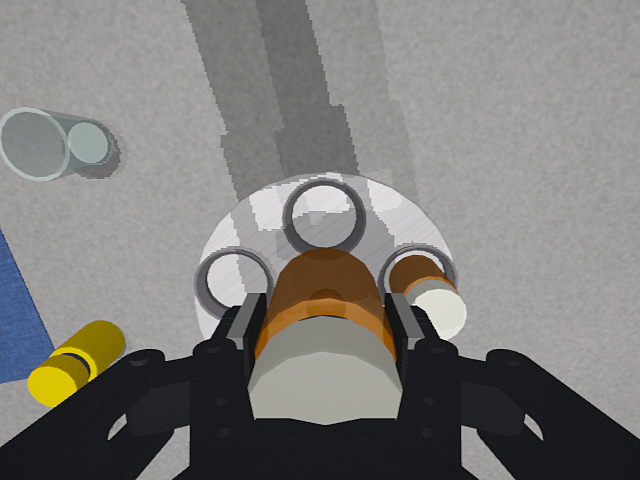

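Wrist view: empty pocket 2 collar centred at (324,217), pocket 3 at (237,283), capped jar 1 at (438,307).

Run:
```python
from h import *
w=load('w3'); print(onplane(w,325,217,.058),onplane(w,237,283,.058),onplane(w,438,306,.122))
```

```text
[0.4431188  0.23103031 0.058     ] [0.50308408 0.15273601 0.058     ] [0.49478636 0.31261773 0.122     ]
```

Request:
arm_command(
  plan=[
    [[0.8, 0, -0.03, 0, 0, 0], [2.0, 0, -0.03, 0, 0, 0], [3.4, 0, -0.03, 0, 0, 0], [4.6, 0, -0.03, 0, 0, 0], [5.4, 0, -0.03, 0, 0, 0], [5.8, 0, -0.03, 0, 0, 0], [6.1, 0, -0.03, 0, 0, 0], [6.3, 0, -0.03, 0, 0, 0], [6.45, 0, -0.03, 0, 0, 0], [6.55, 0, -0.03, 0, 0, 0]],
  ],
)

```text
time_s: 19.15
position: [0.4447, 0.2313, 0.093]
tool_rot: [[0.002, -0.0, 1.0], [0.0, 1.0, 0.0], [-1.0, 0.0, 0.002]]
ft_force: [-10.3, -3.3, 34.2]
grip_width: 0.0471
```

Request:
arm_command(
  plan=[
    [[0, 0, 0, 0, 0, 0], [0, 0, 0, 0, 0, 0], [0, 0, 0, 0, 0, 0], [0, 0, 0, 0, 0, 0]],
  ],
  jaw=0.2,
)

```text
time_s: 19.55
position: [0.4444, 0.2313, 0.0922]
tool_rot: [[0.0, -0.0, 1.0], [0.0, 1.0, 0.0], [-1.0, 0.0, 0.0]]
ft_force: [-0.7, 1.5, -0.2]
grip_width: 0.0684
```

Request:
arm_command(
  plan=[
    [[-0.3, 0, 0, 0, 0, 0], [-0.8, 0, 0, 0, 0, 0], [-1.6, 0, 0, 0, 0, 0], [-2.4, 0, 0, 0, 0, 0], [-3.0, 0, 0, 0, 0, 0], [-3.2, 0, 0, 0, 0, 0], [-3.2, 0, 0, 0, 0, 0]],
  ],
)

```text
time_s: 20.25
position: [0.4444, 0.2313, 0.1727]
tool_rot: [[0.001, -0.0, 1.0], [0.0, 1.0, 0.0], [-1.0, 0.0, 0.001]]
ft_force: [-0.7, 0.6, 0.2]
grip_width: 0.0684
```

Request:
arm_command(
  plan=[
    [[0, 0, 0, 0, 0, 0], [0, 0, 0, 0, 0, 0], [0, 0, 0, 0, 0, 0], [0, 0, 0, 0, 0, 0], [0, 0, 0, 0, 0, 0], [0, 0, 0, 0, 0, 0], [0, 0, 0, 0, 0, 0], [0, 0, 0, 0, 0, 0]],
  ],
  jaw=1,
)

```text
time_s: 21.05
position: [0.4443, 0.2312, 0.1721]
tool_rot: [[0.0, -0.0, 1.0], [-0.0, 1.0, 0.0], [-1.0, -0.0, 0.0]]
ft_force: [-0.1, 0.2, 0.1]
grip_width: -0.0001
```

Run:
```python
from h import *
st(); a=snap('scene','s6'); print(caps(a)); b=snap('side','d6');
cv2.imwrite('pics/v6.png',np.hstack([cv2.resize(a['img'][180:380,350:600,::-1],(500,400)),cv2.resize(b['img'][270:450,140:320,::-1],(300,400))]))
```

```text
t 21.05 p [0.4443, 0.2312, 0.1721] F [-0.1, 0.2, 0.1] w -0.0001
[([0.486, -0.302], 233), ([0.584, -0.267], 280), ([0.471, 0.192], 89), ([0.533, 0.156], 318), ([0.449, 0.301], 491), ([0.623, 0.193], 594)]
```

View pics/v6.png

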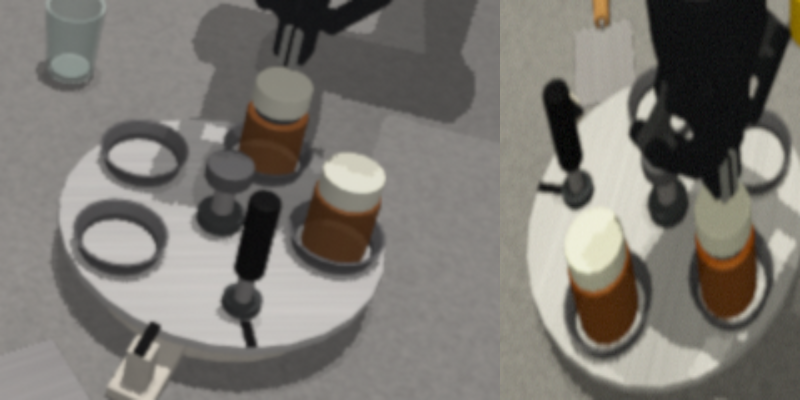

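Second jar stands in pocket 2 (cap still raised); first jar's cap looks home. Press, then travel to jar3 at (0.589,-0.256).

Request:
arm_command(
  plan=[
    [[0.3, 0, 0, 0, 0, 0], [0.6, 0, 0, 0, 0, 0], [0.7, 0, 0, 0, 0, 0], [0.8, 0, 0, 0, 0, 0], [0.88, 0, 0, 0, 0, 0], [0.96, 0, 0, 0, 0, 0], [1.04, 0, 0, 0, 0, 0], [1.1, 0, 0, 0, 0, 0], [1.14, 0, 0, 0, 0, 0], [1.14, 0, 0, 0, 0, 0]],
  ],
)

```text
time_s: 22.15
position: [0.4445, 0.2315, 0.1468]
tool_rot: [[0.004, -0.001, 1.0], [0.001, 1.0, 0.001], [-1.0, 0.001, 0.004]]
ft_force: [-10.5, -2.8, 34.7]
grip_width: -0.0001
```

Request:
arm_command(
  plan=[
    [[-0.6, 0, 0, 0, 0, 0], [-1.6, 0, 0, 0, 0, 0], [-2.8, 0, 0, 0, 0, 0], [-3.8, 0, 0, 0, 0, 0], [-4.4, 0, 0, 0, 0, 0], [-4.5, 0, 0, 0, 0, 0]],
  ],
  jaw=0.2,
)

```text
time_s: 22.75
position: [0.4447, 0.2314, 0.2574]
tool_rot: [[0.003, -0.0, 1.0], [0.001, 1.0, 0.0], [-1.0, 0.001, 0.003]]
ft_force: [-0.5, 0.1, -0.4]
grip_width: 0.068
```

Request:
arm_command(
  plan=[
    [[0, -0.7, 0.2, 0, 0, 0], [0, -2.1, 0.6, 0, 0, 0], [0, -3.6, 1.05, 0, 0, 0], [0, -5.1, 1.5, 0, 0, 0], [0, -6.6, 1.95, 0, 0, 0], [0, -8.1, 2.4, 0, 0, 0], [0, -9.6, 2.85, 0, 0, 0], [0, -11.1, 3.3, 0, 0, 0], [0, -12.6, 3.75, 0, 0, 0], [0, -14.1, 4.2, 0, 0, 0]],
  ],
)

```text
time_s: 23.75
position: [0.5493, -0.1228, 0.2547]
tool_rot: [[-0.002, 0.0, 1.0], [0.001, 1.0, -0.0], [-1.0, 0.001, -0.002]]
ft_force: [1.2, 0.0, -0.0]
grip_width: 0.068
```

Request:
arm_command(
  plan=[
    [[0, -1.5, 0.45, 0, 0, 0], [0, -3.0, 0.9, 0, 0, 0], [0, -4.3, 1.27, 0, 0, 0], [0, -5.1, 1.5, 0, 0, 0], [0, -5.4, 1.58, 0, 0, 0], [0, -5.4, 1.58, 0, 0, 0]],
  ],
)

```text
time_s: 24.35
position: [0.5887, -0.2566, 0.2547]
tool_rot: [[-0.002, 0.001, 1.0], [0.001, 1.0, -0.001], [-1.0, 0.001, -0.002]]
ft_force: [-0.3, 1.0, -0.2]
grip_width: 0.068
```

Run:
```python
from h import *
st(); a=snap('scene','s7'); b=snap('side','d7'); w=snap('wrist','w4'); print(caps(a),caps(b));print(wcaps(w))
```

```text
t 24.35 p [0.5887, -0.2566, 0.2547] F [-0.3, 1.0, -0.2] w 0.068
[([0.486, -0.302], 233), ([0.388, 0.214], 398), ([0.531, 0.162], 431), ([0.623, 0.193], 596)] [([0.578, 0.193], 520), ([0.488, 0.162], 641), ([0.603, 0.295], 85), ([0.413, 0.225], 63)]
[([0.494, -0.292], [272.0, 98.0], 3131), ([0.589, -0.258], [320.0, 227.0], 2461), ([0.818, -0.43], [140.0, 462.0], 1766), ([0.818, -0.079], [509.0, 461.0], 1740)]
```

Request:
arm_command(
  plan=[
    [[1.2, 0, 0, 0, 0, 0], [2.6, 0, 0, 0, 0, 0], [4.0, 0, 0, 0, 0, 0], [5.2, 0, 0, 0, 0, 0], [6.4, 0, 0, 0, 0, 0], [7.3, 0, 0, 0, 0, 0], [7.9, 0, 0, 0, 0, 0], [8.25, 0, 0, 0, 0, 0], [8.4, 0, 0, 0, 0, 0], [8.4, 0, 0, 0, 0, 0]],
  ],
)

```text
time_s: 25.5
position: [0.589, -0.2559, 0.0464]
tool_rot: [[0.0, -0.001, 1.0], [-0.0, 1.0, 0.001], [-1.0, -0.0, 0.0]]
ft_force: [-0.3, 0.3, 0.8]
grip_width: 0.0685
```

Request:
arm_command(
  plan=[
    [[0, 0, 0, 0, 0, 0], [0, 0, 0, 0, 0, 0], [0, 0, 0, 0, 0, 0], [0, 0, 0, 0, 0, 0], [0, 0, 0, 0, 0, 0], [0, 0, 0, 0, 0, 0], [0, 0, 0, 0, 0, 0]],
  ],
  jaw=1,
  newtons=40,
)

```text
time_s: 26.2
position: [0.5895, -0.2569, 0.0476]
tool_rot: [[0.003, 0.0, 1.0], [-0.002, 1.0, -0.0], [-1.0, -0.002, 0.003]]
ft_force: [-0.2, -1.2, 5.7]
grip_width: 0.0476
```

Request:
arm_command(
  plan=[
    [[-0.4, 0, 0, 0, 0, 0], [-1.2, 0, 0, 0, 0, 0], [-2.4, 0, 0, 0, 0, 0], [-3.6, 0, 0, 0, 0, 0], [-4.8, 0, 0, 0, 0, 0], [-6.0, 0, 0, 0, 0, 0], [-7.2, 0, 0, 0, 0, 0], [-8.0, 0, 0, 0, 0, 0], [-8.4, 0, 0, 0, 0, 0], [-8.4, 0, 0, 0, 0, 0]],
  ],
)

```text
time_s: 27.2
position: [0.5889, -0.2561, 0.2572]
tool_rot: [[0.002, -0.0, 1.0], [-0.001, 1.0, 0.0], [-1.0, -0.001, 0.002]]
ft_force: [0.2, -0.8, -2.6]
grip_width: 0.047
```

Request:
arm_command(
  plan=[
    [[0, 0.5, 0, 0, 0, 0], [0, 1.5, 0.05, 0, 0, 0], [0, 3.0, 0.1, 0, 0, 0], [0, 4.5, 0.1, 0, 0, 0], [0, 6.0, 0.15, 0, 0, 0], [0, 7.5, 0.2, 0, 0, 0], [0, 9.0, 0.2, 0, 0, 0], [0, 10.5, 0.25, 0, 0, 0], [0, 12.0, 0.3, 0, 0, 0], [0, 13.5, 0.3, 0, 0, 0]],
  ],
)

```text
time_s: 28.2
position: [0.5953, 0.0836, 0.2545]
tool_rot: [[-0.003, -0.001, 1.0], [0.0, 1.0, 0.001], [-1.0, 0.0, -0.003]]
ft_force: [0.6, -0.2, -1.9]
grip_width: 0.0471
```

Request:
arm_command(
  plan=[
    [[0, 1.5, 0.05, 0, 0, 0], [0, 2.8, 0.1, 0, 0, 0], [0, 3.7, 0.1, 0, 0, 0], [0, 4.04, 0.1, 0, 0, 0], [0, 4.04, 0.1, 0, 0, 0], [0, 4.04, 0.1, 0, 0, 0]],
  ],
)

```text
time_s: 28.8
position: [0.5986, 0.1815, 0.2555]
tool_rot: [[-0.001, 0.0, 1.0], [-0.0, 1.0, -0.0], [-1.0, -0.0, -0.001]]
ft_force: [0.4, -0.2, -1.7]
grip_width: 0.0473
```

Run:
```python
from h import *
st(); a=snap('scene','s8'); w=snap('wrist','w5'); print(caps(a)); 
for r in (0,1): pass
cv2.imwrite('pics/v8.png',np.hstack([cv2.resize(a['img'][180:380,350:600,::-1],(400,320)),cv2.resize(w['img'][:,:,::-1],(400,320))]))
```

```text
t 28.8 p [0.5986, 0.1815, 0.2555] F [0.4, -0.2, -1.7] w 0.0473
[([0.486, -0.302], 243), ([0.389, 0.214], 385), ([0.608, 0.148], 208), ([0.613, 0.196], 296)]
```

View pics/v8.png

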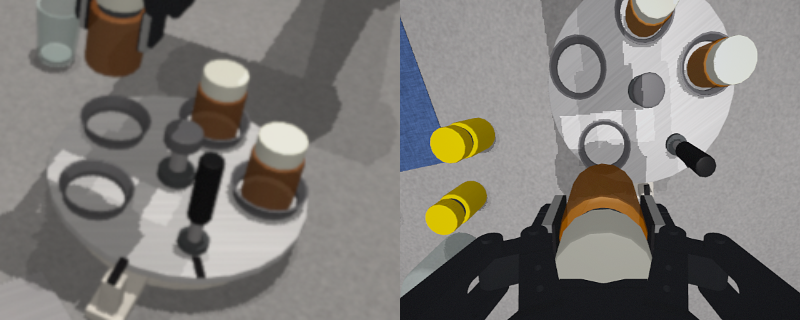

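Pocket 4 shows at (326,216) in full-size wrist pixels, the same place as the good alignment over pocket 2; crank is clear of the fingers.

Request:
arm_command(
  plan=[
    [[0.8, 0, 0, 0, 0, 0], [2.0, 0, 0, 0, 0, 0], [3.4, 0, 0, 0, 0, 0], [4.6, 0, 0, 0, 0, 0], [5.4, 0, 0, 0, 0, 0], [5.8, 0, 0, 0, 0, 0], [6.1, 0, 0, 0, 0, 0], [6.3, 0, 0, 0, 0, 0], [6.4, 0, 0, 0, 0, 0], [6.48, 0, 0, 0, 0, 0]],
  ],
)

```text
time_s: 29.9
position: [0.5991, 0.1823, 0.0946]
tool_rot: [[0.001, -0.0, 1.0], [0.0, 1.0, 0.0], [-1.0, 0.0, 0.001]]
ft_force: [0.0, -0.3, -1.1]
grip_width: 0.0468
```

Request:
arm_command(
  plan=[
    [[0, 0, 0, 0, 0, 0], [0, 0, 0, 0, 0, 0], [0, 0, 0, 0, 0, 0], [0, 0, 0, 0, 0, 0]],
  ],
  jaw=0.2,
)

```text
time_s: 30.3
position: [0.5989, 0.1823, 0.0944]
tool_rot: [[0.001, -0.0, 1.0], [0.0, 1.0, 0.0], [-1.0, 0.0, 0.001]]
ft_force: [-0.6, -0.3, 0.1]
grip_width: 0.0684
```

Request:
arm_command(
  plan=[
    [[-0.3, 0, 0, 0, 0, 0], [-0.8, 0, 0, 0, 0, 0], [-1.6, 0, 0, 0, 0, 0], [-2.4, 0, 0, 0, 0, 0], [-3.0, 0, 0, 0, 0, 0], [-3.2, 0, 0, 0, 0, 0], [-3.2, 0, 0, 0, 0, 0]],
  ],
)

```text
time_s: 31.0
position: [0.599, 0.1823, 0.1752]
tool_rot: [[0.002, -0.0, 1.0], [0.0, 1.0, 0.0], [-1.0, 0.0, 0.002]]
ft_force: [-0.4, 0.2, -0.8]
grip_width: 0.0685
```

Request:
arm_command(
  plan=[
    [[0, 0, 0, 0, 0, 0], [0, 0, 0, 0, 0, 0], [0, 0, 0, 0, 0, 0], [0, 0, 0, 0, 0, 0], [0, 0, 0, 0, 0, 0], [0, 0, 0, 0, 0, 0], [0, 0, 0, 0, 0, 0], [0, 0, 0, 0, 0, 0]],
  ],
  jaw=1,
)

```text
time_s: 31.8
position: [0.5988, 0.1823, 0.1741]
tool_rot: [[-0.0, -0.0, 1.0], [-0.0, 1.0, 0.0], [-1.0, -0.0, -0.0]]
ft_force: [0.3, -0.1, 0.7]
grip_width: -0.0001
```

Request:
arm_command(
  plan=[
    [[0.4, 0, 0, 0, 0, 0], [0.7, 0, 0, 0, 0, 0], [0.8, 0, 0, 0, 0, 0], [0.9, 0, 0, 0, 0, 0], [0.98, 0, 0, 0, 0, 0], [1.06, 0, 0, 0, 0, 0], [1.12, 0, 0, 0, 0, 0], [1.18, 0, 0, 0, 0, 0], [1.22, 0, 0, 0, 0, 0], [1.22, 0, 0, 0, 0, 0]],
  ],
)

```text
time_s: 32.8
position: [0.5993, 0.1828, 0.1469]
tool_rot: [[0.004, -0.001, 1.0], [0.001, 1.0, 0.001], [-1.0, 0.001, 0.004]]
ft_force: [-6.3, 0.2, 22.6]
grip_width: -0.0001
```

Request:
arm_command(
  plan=[
    [[-0.6, 0, 0, 0, 0, 0], [-1.6, 0, 0, 0, 0, 0], [-2.8, 0, 0, 0, 0, 0], [-3.8, 0, 0, 0, 0, 0], [-4.4, 0, 0, 0, 0, 0], [-4.5, 0, 0, 0, 0, 0]],
  ],
  jaw=0.2,
)

```text
time_s: 33.4
position: [0.5992, 0.1823, 0.2576]
tool_rot: [[0.003, -0.0, 1.0], [0.0, 1.0, 0.0], [-1.0, 0.0, 0.003]]
ft_force: [0.1, -0.1, -0.1]
grip_width: 0.0684
```

Request:
arm_command(
  plan=[
    [[0, -0.7, -0.15, 0, 0, 0], [0, -2.1, -0.47, 0, 0, 0], [0, -3.6, -0.8, 0, 0, 0], [0, -5.1, -1.13, 0, 0, 0], [0, -6.6, -1.47, 0, 0, 0], [0, -8.1, -1.8, 0, 0, 0], [0, -9.6, -2.13, 0, 0, 0], [0, -11.1, -2.47, 0, 0, 0], [0, -12.6, -2.8, 0, 0, 0], [0, -14.1, -3.13, 0, 0, 0]],
  ],
)

```text
time_s: 34.4
position: [0.519, -0.1722, 0.2546]
tool_rot: [[-0.002, 0.0, 1.0], [0.001, 1.0, -0.0], [-1.0, 0.001, -0.002]]
ft_force: [-0.1, 0.1, 0.5]
grip_width: 0.0684
```

Request:
arm_command(
  plan=[
    [[0, -1.5, -0.33, 0, 0, 0], [0, -3.0, -0.66, 0, 0, 0], [0, -4.1, -0.9, 0, 0, 0], [0, -4.7, -1.03, 0, 0, 0], [0, -4.84, -1.07, 0, 0, 0], [0, -4.84, -1.07, 0, 0, 0]],
  ],
)

```text
time_s: 35.0
position: [0.4936, -0.2909, 0.2555]
tool_rot: [[-0.001, 0.0, 1.0], [0.001, 1.0, -0.0], [-1.0, 0.001, -0.001]]
ft_force: [0.1, 0.2, 0.3]
grip_width: 0.0685
```

Run:
```python
from h import *
st(); a=snap('scene','s9'); b=snap('side','d9'); w=snap('wrist','w6'); print(caps(a),caps(b));print(wcaps(w))
```

```text
t 35.0 p [0.4936, -0.2909, 0.2555] F [0.1, 0.2, 0.3] w 0.0685
[([0.388, 0.213], 399), ([0.543, 0.164], 696), ([0.595, 0.143], 559)] [([0.636, 0.162], 464), ([0.489, 0.162], 641), ([0.602, 0.296], 88), ([0.413, 0.225], 66)]
[([0.492, -0.293], [320.0, 224.0], 2475), ([0.724, -0.465], [140.0, 461.0], 1773), ([0.724, -0.113], [510.0, 462.0], 1707)]
```

Request:
arm_command(
  plan=[
    [[1.2, 0, 0, 0, 0, 0], [2.6, 0, 0, 0, 0, 0], [4.0, 0, 0, 0, 0, 0], [5.2, 0, 0, 0, 0, 0], [6.4, 0, 0, 0, 0, 0], [7.3, 0, 0, 0, 0, 0], [7.9, 0, -0.04, 0, 0, 0], [8.25, 0, -0.04, 0, 0, 0], [8.4, 0, -0.04, 0, 0, 0], [8.4, 0, -0.04, 0, 0, 0]],
  ],
)

```text
time_s: 36.15
position: [0.4932, -0.291, 0.0463]
tool_rot: [[0.0, -0.001, 1.0], [-0.0, 1.0, 0.001], [-1.0, -0.0, 0.0]]
ft_force: [-0.6, 0.1, 0.7]
grip_width: 0.0682
```

Request:
arm_command(
  plan=[
    [[0, 0, 0, 0, 0, 0], [0, 0, 0, 0, 0, 0], [0, 0, 0, 0, 0, 0], [0, 0, 0, 0, 0, 0], [0, 0, 0, 0, 0, 0], [0, 0, 0, 0, 0, 0], [0, 0, 0, 0, 0, 0]],
  ],
  jaw=1,
  newtons=40,
)

```text
time_s: 36.85
position: [0.4935, -0.2919, 0.0473]
tool_rot: [[0.002, -0.0, 1.0], [-0.002, 1.0, 0.0], [-1.0, -0.002, 0.002]]
ft_force: [0.9, -1.4, 7.1]
grip_width: 0.0471
```

Request:
arm_command(
  plan=[
    [[-0.4, 0, 0, 0, 0, 0], [-1.2, 0, 0, 0, 0, 0], [-2.4, 0, 0, 0, 0, 0], [-3.6, 0, 0, 0, 0, 0], [-4.8, 0, 0, 0, 0, 0], [-6.0, 0, 0, 0, 0, 0], [-7.2, 0, 0, 0, 0, 0], [-8.0, 0, 0, 0, 0, 0], [-8.4, 0, 0, 0, 0, 0], [-8.4, 0, 0, 0, 0, 0]],
  ],
)

```text
time_s: 37.85
position: [0.4929, -0.2912, 0.2571]
tool_rot: [[0.001, -0.0, 1.0], [-0.001, 1.0, 0.0], [-1.0, -0.001, 0.001]]
ft_force: [0.5, 1.0, -1.7]
grip_width: 0.0472
```

Request:
arm_command(
  plan=[
    [[0, 0.5, 0, 0, 0, 0], [0, 1.5, 0.05, 0, 0, 0], [0, 3.0, 0.1, 0, 0, 0], [0, 4.5, 0.1, 0, 0, 0], [0, 6.0, 0.15, 0, 0, 0], [0, 7.5, 0.2, 0, 0, 0], [0, 9.0, 0.2, 0, 0, 0], [0, 10.5, 0.25, 0, 0, 0], [0, 12.0, 0.3, 0, 0, 0], [0, 13.5, 0.34, 0, 0, 0]],
  ],
)

```text
time_s: 38.85
position: [0.5001, 0.0485, 0.2548]
tool_rot: [[-0.003, -0.0, 1.0], [0.001, 1.0, 0.0], [-1.0, 0.001, -0.003]]
ft_force: [0.6, -0.0, -1.3]
grip_width: 0.0474
```

Request:
arm_command(
  plan=[
    [[0, 1.5, 0.05, 0, 0, 0], [0, 2.9, 0.1, 0, 0, 0], [0, 3.8, 0.1, 0, 0, 0], [0, 4.15, 0.1, 0, 0, 0], [0, 4.15, 0.1, 0, 0, 0], [0, 4.15, 0.1, 0, 0, 0]],
  ],
)

```text
time_s: 39.45
position: [0.5035, 0.1494, 0.2555]
tool_rot: [[-0.001, 0.0, 1.0], [-0.0, 1.0, -0.0], [-1.0, -0.0, -0.001]]
ft_force: [-0.2, 0.8, -1.4]
grip_width: 0.047
```

Run:
```python
from h import *
st(); a=snap('scene','s10'); w=snap('wrist','w7')
cv2.imwrite('pics/v10.png',np.hstack([cv2.resize(a['img'][180:380,350:600,::-1],(400,320)),cv2.resize(w['img'][:,:,::-1],(400,320))]))
```

```text
t 39.45 p [0.5035, 0.1494, 0.2555] F [-0.2, 0.8, -1.4] w 0.047
```

View pics/v10.png

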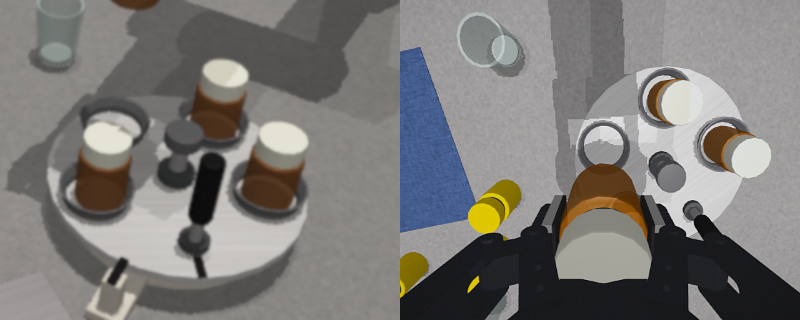

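Pocket 3 appears at (326,216) full-size: aligned. The jar in pocket 4 stands well, cap home. Lower, release, press.

Request:
arm_command(
  plan=[
    [[0.8, 0, 0, 0, 0, 0], [2.0, 0, 0, 0, 0, 0], [3.4, 0, 0, 0, 0, 0], [4.6, 0, 0, 0, 0, 0], [5.4, 0, 0, 0, 0, 0], [5.8, 0, 0, 0, 0, 0], [6.1, 0, 0, 0, 0, 0], [6.3, 0, 0, 0, 0, 0], [6.4, 0, 0, 0, 0, 0], [6.5, 0, 0, 0, 0, 0]],
  ],
)

```text
time_s: 40.55
position: [0.5042, 0.15, 0.094]
tool_rot: [[0.001, -0.0, 1.0], [0.0, 1.0, 0.0], [-1.0, 0.0, 0.001]]
ft_force: [-0.4, -0.8, -1.2]
grip_width: 0.0473
```

Request:
arm_command(
  plan=[
    [[0, 0, 0, 0, 0, 0], [0, 0, 0, 0, 0, 0], [0, 0, 0, 0, 0, 0], [0, 0, 0, 0, 0, 0]],
  ],
  jaw=0.2,
)

```text
time_s: 40.95
position: [0.5039, 0.15, 0.0939]
tool_rot: [[0.001, -0.0, 1.0], [-0.0, 1.0, 0.0], [-1.0, -0.0, 0.001]]
ft_force: [0.4, 0.2, 0.3]
grip_width: 0.0683
```

Request:
arm_command(
  plan=[
    [[-0.3, 0, 0, 0, 0, 0], [-0.8, 0, 0, 0, 0, 0], [-1.6, 0, 0, 0, 0, 0], [-2.4, 0, 0, 0, 0, 0], [-3.0, 0, 0, 0, 0, 0], [-3.2, 0, 0, 0, 0, 0], [-3.2, 0, 0, 0, 0, 0]],
  ],
)

```text
time_s: 41.65
position: [0.504, 0.15, 0.1743]
tool_rot: [[0.002, -0.0, 1.0], [0.0, 1.0, 0.0], [-1.0, 0.0, 0.002]]
ft_force: [-0.3, -0.3, -0.9]
grip_width: 0.0685
```

Request:
arm_command(
  plan=[
    [[0, 0, 0, 0, 0, 0], [0, 0, 0, 0, 0, 0], [0, 0, 0, 0, 0, 0], [0, 0, 0, 0, 0, 0], [0, 0, 0, 0, 0, 0], [0, 0, 0, 0, 0, 0], [0, 0, 0, 0, 0, 0], [0, 0, 0, 0, 0, 0]],
  ],
  jaw=1,
)

```text
time_s: 42.45
position: [0.5038, 0.15, 0.1736]
tool_rot: [[0.0, -0.0, 1.0], [0.0, 1.0, 0.0], [-1.0, 0.0, 0.0]]
ft_force: [0.3, -0.1, 0.2]
grip_width: -0.0001
```

Request:
arm_command(
  plan=[
    [[0.4, 0, 0, 0, 0, 0], [0.7, 0, 0, 0, 0, 0], [0.8, 0, 0, 0, 0, 0], [0.9, 0, 0, 0, 0, 0], [0.98, 0, 0, 0, 0, 0], [1.06, 0, 0, 0, 0, 0], [1.12, 0, 0, 0, 0, 0], [1.17, 0, 0, 0, 0, 0], [1.2, 0, 0, 0, 0, 0], [1.2, 0, 0, 0, 0, 0]],
  ],
)

```text
time_s: 43.45
position: [0.5053, 0.1496, 0.1468]
tool_rot: [[0.007, -0.001, 1.0], [-0.001, 1.0, 0.001], [-1.0, -0.001, 0.007]]
ft_force: [-4.9, -3.4, 28.2]
grip_width: 0.0002
```

Request:
arm_command(
  plan=[
    [[-0.6, 0, 0, 0, 0, 0], [-1.6, 0, 0, 0, 0, 0], [-2.8, 0, 0, 0, 0, 0], [-3.8, 0, 0, 0, 0, 0], [-4.4, 0, 0, 0, 0, 0], [-4.5, 0, 0, 0, 0, 0]],
  ],
  jaw=0.4,
)

```text
time_s: 44.05
position: [0.5042, 0.15, 0.2573]
tool_rot: [[0.003, -0.0, 1.0], [0.0, 1.0, 0.0], [-1.0, 0.0, 0.003]]
ft_force: [0.5, -0.1, -0.8]
grip_width: 0.0512
```

Run:
```python
from h import *
st(); a=snap('scene','s11'); w=snap('wrist','w8'); b=snap('side','d11')
cv2.imwrite('pics/v11.png',np.hstack([cv2.resize(a['img'][230:380,370:550,::-1],(480,400)),cv2.resize(w['img'][:,240:,::-1],(320,400))]))
```

```text
t 44.05 p [0.5042, 0.15, 0.2573] F [0.5, -0.1, -0.8] w 0.0512
```

View pics/v11.png

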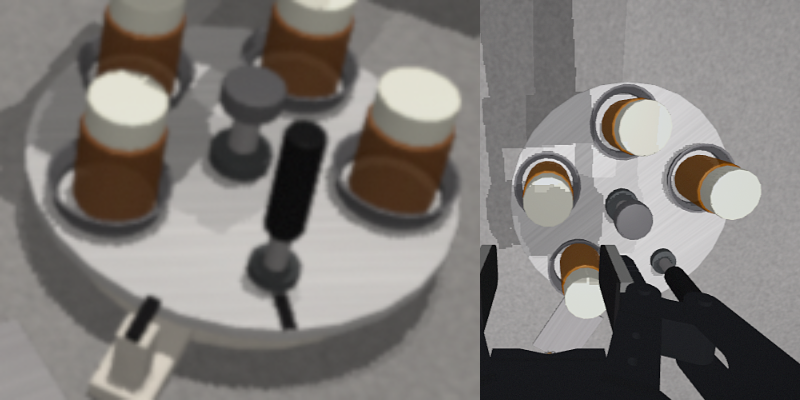

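All four jars are in pockets with caps home. Crank top at scene px (484.7,279.5), pointer bar from (412,357) to (428,342).

Run:
```python
from h import *
s=load('s11'); w=load('w8'); hub=np.array([.5295,.231])
def pol(p): d=p[:2]-hub; return np.round(p[:2],4).tolist(),round(np.hypot(*d),4),round(np.degrees(np.arctan2(d[1],d[0])),1)
print('hub',onplane(s,370+255*.375,230+90*.375,.106),onplane(w,240+633-480+ 0*1.25 if 0 else 240+(633-480)*1.25,217*1.2,.106))
print('crank',pol(onplane(s,484.7,279.5,.150)))
for p in [(412.4,356.8),(428.1,342.5),(420,350)]:
    for z in (.048,.052): print('ptr',z,pol(onplane(s,*p,z)))
# line on disc outer: crop (280,297)-(292,328)
for u,v in [(280,297),(292,328)]: print('line',pol(onplane(s,370+u*.375,230+v*.375,.0465)))
```

```text
hub [0.53297355 0.23356253 0.106     ] [0.52482859 0.22967986 0.106     ]
crank ([0.5948, 0.2843], np.float64(0.0843), np.float64(39.2))
ptr 0.048 ([0.6873, 0.2392], np.float64(0.158), np.float64(3.0))
ptr 0.052 ([0.6904, 0.2405], np.float64(0.1612), np.float64(3.4))
ptr 0.048 ([0.6517, 0.244], np.float64(0.1229), np.float64(6.1))
ptr 0.052 ([0.655, 0.2453], np.float64(0.1264), np.float64(6.5))
ptr 0.048 ([0.6705, 0.2416], np.float64(0.1414), np.float64(4.3))
ptr 0.052 ([0.6737, 0.2429], np.float64(0.1447), np.float64(4.7))
line ([0.6087, 0.2957], np.float64(0.1023), np.float64(39.2))
line ([0.6243, 0.3099], np.float64(0.1233), np.float64(39.8))
```

Request:
arm_command(
  plan=[
    [[0, 0.6, 0.4, 0, 0, 0], [0, 1.8, 1.25, 0, 0, 0], [0, 3.0, 2.1, 0, 0, 0], [0, 4.2, 2.9, 0, 0, 0], [0, 5.1, 3.5, 0, 0, 0], [0, 5.34, 3.7, 0, 0, 0], [0, 5.34, 3.7, 0, 0, 0]],
  ],
)

```text
time_s: 44.9
position: [0.5963, 0.2839, 0.2542]
tool_rot: [[-0.003, -0.001, 1.0], [-0.001, 1.0, 0.001], [-1.0, -0.001, -0.003]]
ft_force: [-0.3, -1.1, -0.2]
grip_width: 0.0513
```

Run:
```python
from h import *
st(); w=snap('wrist','w9'); cv2.imwrite('pics/v12.png',cv2.resize(w['img'][130:430,140:440,::-1],(600,600),interpolation=cv2.INTER_CUBIC))
```

```text
t 44.9 p [0.5963, 0.2839, 0.2542] F [-0.3, -1.1, -0.2] w 0.0513
```

View pics/v12.png

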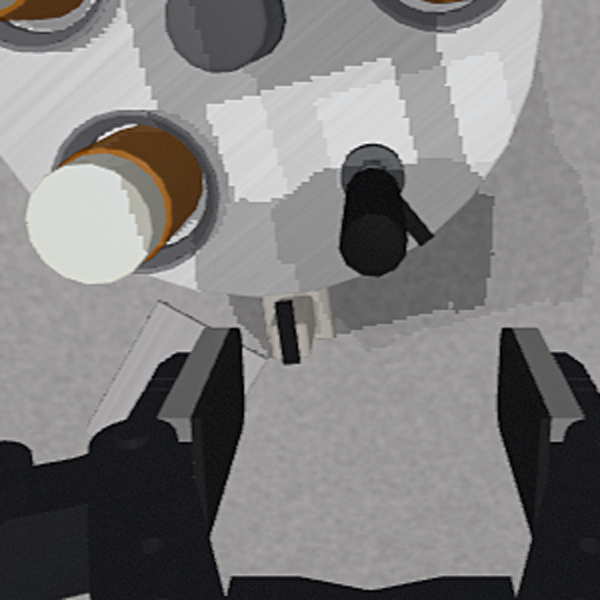

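Enlarged wrist crop: pointer bar from (286,301) to (292,363), crank top (373,245), knob top (222,18), black line's outer end (428,240).

Run:
```python
from h import *
w=load('w9')
f=lambda u,v,z: onplane(w,140+u/2,130+v/2,z)
hub=np.array([.5295,.231])
for n,a in dict(knob=(222,18,.106),ptr_in=(286,301,.05),ptr_out=(292,363,.05),crank=(373,245,.15),line=(428,240,.046)).items():
    p=f(*a); d=p[:2]-hub; print(n,np.round(p[:2],4),round(np.hypot(*d),4),round(np.degrees(np.arctan2(d[1],d[0])),1))
```

```text
knob [0.5296 0.2343] 0.0033 88.3
ptr_in [0.6541 0.2463] 0.1256 7.0
ptr_out [0.685  0.2482] 0.1564 6.3
crank [0.5959 0.2853] 0.0858 39.3
line [0.6263 0.3104] 0.1252 39.3
```

Request:
arm_command(
  plan=[
    [[0.6, 0, 0, 0, 0, 0], [1.6, 0, 0, 0, 0, 0], [2.6, 0, 0, 0, 0, 0], [3.5, 0, 0, 0, 0, 0], [4.3, 0, 0, 0, 0, 0], [4.8, 0, 0, 0, 0, 0], [4.92, 0, 0, 0, 0, 0], [4.92, 0, 0, 0, 0, 0]],
  ],
)

```text
time_s: 45.75
position: [0.5963, 0.2831, 0.1334]
tool_rot: [[0.0, 0.0, 1.0], [-0.0, 1.0, -0.0], [-1.0, -0.0, 0.0]]
ft_force: [-0.0, 0.1, 0.3]
grip_width: 0.0514
```

Request:
arm_command(
  plan=[
    [[0, 0, 0, 0, 0, 0], [0, 0, 0, 0, 0, 0], [0, 0, 0, 0, 0, 0], [0, 0, 0, 0, 0, 0], [0, 0, 0, 0, 0, 0], [0, 0, 0, 0, 0, 0], [0, 0, 0, 0, 0, 0]],
  ],
  jaw=1,
  newtons=30,
)

```text
time_s: 46.45
position: [0.5969, 0.2839, 0.1343]
tool_rot: [[0.003, -0.0, 1.0], [0.001, 1.0, 0.0], [-1.0, 0.001, 0.003]]
ft_force: [1.8, 1.6, 5.6]
grip_width: 0.021
```

```bash
cat > arc.py <<'E'
import numpy as np
def arc(phi0,angs,r=85.0):
    a=np.radians(phi0-np.array(angs)); b=np.radians(phi0)
    print([[0,round(float(r*(np.sin(t)-np.sin(b))/25),2),round(float(r*(np.cos(t)-np.cos(b))/25),2),0,0,0] for t in a])
E
python3 - <<'E'
from arc import arc
arc(38,[2,6,12,18,24,30,34,37,38,38])
E
```

```text
[[0, -0.09, 0.07, 0, 0, 0], [0, -0.29, 0.2, 0, 0, 0], [0, -0.6, 0.38, 0, 0, 0], [0, -0.93, 0.52, 0, 0, 0], [0, -1.27, 0.62, 0, 0, 0], [0, -1.62, 0.69, 0, 0, 0], [0, -1.86, 0.71, 0, 0, 0], [0, -2.03, 0.72, 0, 0, 0], [0, -2.09, 0.72, 0, 0, 0], [0, -2.09, 0.72, 0, 0, 0]]
```

Request:
arm_command(
  plan=[
    [[0, -0.09, 0.07, 0, 0, 0], [0, -0.29, 0.2, 0, 0, 0], [0, -0.6, 0.38, 0, 0, 0], [0, -0.93, 0.52, 0, 0, 0], [0, -1.27, 0.62, 0, 0, 0], [0, -1.62, 0.69, 0, 0, 0], [0, -1.86, 0.71, 0, 0, 0], [0, -2.03, 0.72, 0, 0, 0], [0, -2.09, 0.72, 0, 0, 0], [0, -2.09, 0.72, 0, 0, 0]],
  ],
)

```text
time_s: 47.45
position: [0.6153, 0.2312, 0.1343]
tool_rot: [[0.004, 0.0, 1.0], [0.001, 1.0, -0.0], [-1.0, 0.001, 0.004]]
ft_force: [2.9, 0.8, 6.0]
grip_width: 0.021
```

Run:
```python
from h import *
from arc import arc
st(); w=snap('wrist','w10'); a=snap('scene','s12')
cv2.imwrite('pics/v13.png',np.hstack([cv2.resize(a['img'][220:380,370:550,::-1],(400,356)),cv2.resize(w['img'][:,:,::-1],(400,356))]))
for p in (0,-90,-180,-270): arc(p,np.arange(9,91,9))
```

```text
t 47.45 p [0.6153, 0.2312, 0.1343] F [2.9, 0.8, 6.0] w 0.021
[[0, -0.53, -0.04, 0, 0, 0], [0, -1.05, -0.17, 0, 0, 0], [0, -1.54, -0.37, 0, 0, 0], [0, -2.0, -0.65, 0, 0, 0], [0, -2.4, -1.0, 0, 0, 0], [0, -2.75, -1.4, 0, 0, 0], [0, -3.03, -1.86, 0, 0, 0], [0, -3.23, -2.35, 0, 0, 0], [0, -3.36, -2.87, 0, 0, 0], [0, -3.4, -3.4, 0, 0, 0]]
[[0, 0.04, -0.53, 0, 0, 0], [0, 0.17, -1.05, 0, 0, 0], [0, 0.37, -1.54, 0, 0, 0], [0, 0.65, -2.0, 0, 0, 0], [0, 1.0, -2.4, 0, 0, 0], [0, 1.4, -2.75, 0, 0, 0], [0, 1.86, -3.03, 0, 0, 0], [0, 2.35, -3.23, 0, 0, 0], [0, 2.87, -3.36, 0, 0, 0], [0, 3.4, -3.4, 0, 0, 0]]
[[0, 0.53, 0.04, 0, 0, 0], [0, 1.05, 0.17, 0, 0, 0], [0, 1.54, 0.37, 0, 0, 0], [0, 2.0, 0.65, 0, 0, 0], [0, 2.4, 1.0, 0, 0, 0], [0, 2.75, 1.4, 0, 0, 0], [0, 3.03, 1.86, 0, 0, 0], [0, 3.23, 2.35, 0, 0, 0], [0, 3.36, 2.87, 0, 0, 0], [0, 3.4, 3.4, 0, 0, 0]]
[[0, -0.04, 0.53, 0, 0, 0], [0, -0.17, 1.05, 0, 0, 0], [0, -0.37, 1.54, 0, 0, 0], [0, -0.65, 2.0, 0, 0, 0], [0, -1.0, 2.4, 0, 0, 0], [0, -1.4, 2.75, 0, 0, 0], [0, -1.86, 3.03, 0, 0, 0], [0, -2.35, 3.23, 0, 0, 0], [0, -2.87, 3.36, 0, 0, 0], [0, -3.4, 3.4, 0, 0, 0]]
```

View pics/v13.png

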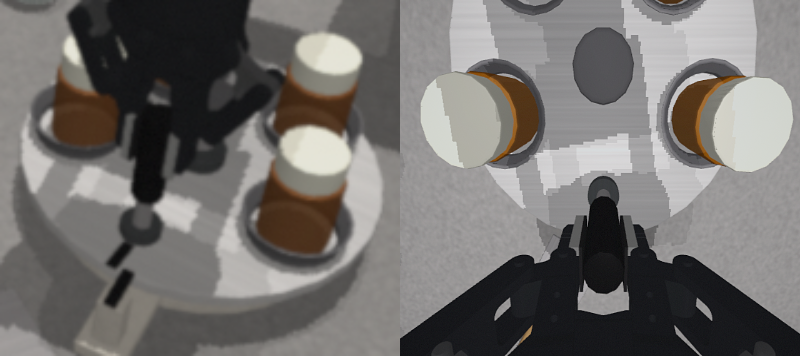

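Line is just past the pointer, forces small. Now the full turn.

Request:
arm_command(
  plan=[
    [[0, -0.53, -0.04, 0, 0, 0], [0, -1.05, -0.17, 0, 0, 0], [0, -1.54, -0.37, 0, 0, 0], [0, -2.0, -0.65, 0, 0, 0], [0, -2.4, -1.0, 0, 0, 0], [0, -2.75, -1.4, 0, 0, 0], [0, -3.03, -1.86, 0, 0, 0], [0, -3.23, -2.35, 0, 0, 0], [0, -3.36, -2.87, 0, 0, 0], [0, -3.4, -3.4, 0, 0, 0]],
  ],
)

```text
time_s: 48.55
position: [0.5302, 0.146, 0.1343]
tool_rot: [[0.005, 0.0, 1.0], [0.0, 1.0, -0.0], [-1.0, 0.0, 0.005]]
ft_force: [4.0, 3.5, 6.0]
grip_width: 0.0214
```

Request:
arm_command(
  plan=[
    [[0, 0.04, -0.53, 0, 0, 0], [0, 0.17, -1.05, 0, 0, 0], [0, 0.37, -1.54, 0, 0, 0], [0, 0.65, -2.0, 0, 0, 0], [0, 1.0, -2.4, 0, 0, 0], [0, 1.4, -2.75, 0, 0, 0], [0, 1.86, -3.03, 0, 0, 0], [0, 2.35, -3.23, 0, 0, 0], [0, 2.87, -3.36, 0, 0, 0], [0, 3.4, -3.4, 0, 0, 0]],
  ],
)

```text
time_s: 49.55
position: [0.4452, 0.2312, 0.1343]
tool_rot: [[0.004, -0.0, 1.0], [-0.001, 1.0, 0.0], [-1.0, -0.001, 0.004]]
ft_force: [5.4, -5.0, 7.3]
grip_width: 0.0212
```

Request:
arm_command(
  plan=[
    [[0, 0.53, 0.04, 0, 0, 0], [0, 1.05, 0.17, 0, 0, 0], [0, 1.54, 0.37, 0, 0, 0], [0, 2.0, 0.65, 0, 0, 0], [0, 2.4, 1.0, 0, 0, 0], [0, 2.75, 1.4, 0, 0, 0], [0, 3.03, 1.86, 0, 0, 0], [0, 3.23, 2.35, 0, 0, 0], [0, 3.36, 2.87, 0, 0, 0], [0, 3.4, 3.4, 0, 0, 0]],
  ],
)

```text
time_s: 50.55
position: [0.5293, 0.3162, 0.1342]
tool_rot: [[-0.0, -0.001, 1.0], [-0.001, 1.0, 0.001], [-1.0, -0.001, -0.0]]
ft_force: [-4.0, -4.1, 10.1]
grip_width: 0.021
```

Request:
arm_command(
  plan=[
    [[0, -0.04, 0.53, 0, 0, 0], [0, -0.17, 1.05, 0, 0, 0], [0, -0.37, 1.54, 0, 0, 0], [0, -0.65, 2.0, 0, 0, 0], [0, -1.0, 2.4, 0, 0, 0], [0, -1.4, 2.75, 0, 0, 0], [0, -1.86, 3.03, 0, 0, 0], [0, -2.35, 3.23, 0, 0, 0], [0, -2.7, 3.33, 0, 0, 0], [0, -2.9, 3.36, 0, 0, 0]],
  ],
)

```text
time_s: 51.55
position: [0.6143, 0.2436, 0.1343]
tool_rot: [[0.003, 0.0, 1.0], [0.001, 1.0, -0.0], [-1.0, 0.001, 0.003]]
ft_force: [2.9, 4.1, 4.4]
grip_width: 0.0216
```

Run:
```python
from h import *
st(); w=snap('wrist','w11'); a=snap('scene','s13')
cv2.imwrite('pics/v14.png',np.hstack([cv2.resize(a['img'][310:390,385:485,::-1],(500,400),interpolation=cv2.INTER_CUBIC),cv2.resize(a['img'][200:380,370:550,::-1],(300,400))]))
```

```text
t 51.55 p [0.6143, 0.2436, 0.1343] F [2.9, 4.1, 4.4] w 0.0216
```

View pics/v14.png

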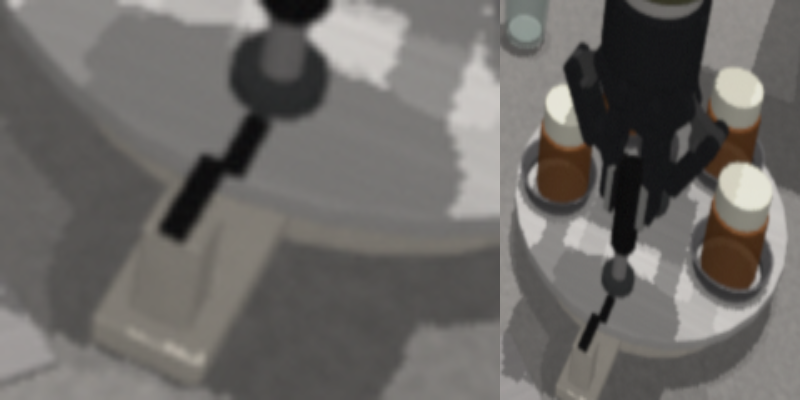

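Enlarged scene: black line from (437.4,334) to (431.4,344.4), pointer bar from (427.4,341.6) to (419.4,357.6); the two are parallel and nearly in line.

Run:
```python
from h import *
s=load('s13'); hub=np.array([.530,.2311])
def show(n,p):
    d=p[:2]-hub; print(n,np.round(p[:2],4),round(np.hypot(*d),4),round(np.degrees(np.arctan2(d[1],d[0])),1))
show('line',onplane(s,437.4,334,.0465)); show('line',onplane(s,431.4,344.4,.0465))
for z in (.044,.048,.05): show(f'bar{z}',onplane(s,427.4,341.6,z)); show(f'bar{z}',onplane(s,419.4,357.6,z))
w=load('w9'); hub2=hub
for z in (.044,.048,.05): show(f'wbar{z}',onplane(w,283,280.5,z)); show(f'wbar{z}',onplane(w,286,311.5,z))
# predicted px of ideal line/crank for final angle 6.2 & current
```

```text
line [0.6285 0.2465] 0.0997 8.9
line [0.6507 0.249 ] 0.1221 8.4
bar0.044 [0.6475 0.2411] 0.118 4.9
bar0.044 [0.6796 0.2463] 0.1504 5.8
bar0.048 [0.6509 0.2424] 0.1214 5.4
bar0.048 [0.6827 0.2476] 0.1536 6.2
bar0.05 [0.6525 0.2431] 0.1231 5.6
bar0.05 [0.6843 0.2482] 0.1553 6.3
wbar0.044 [0.6565 0.2456] 0.1274 6.6
wbar0.044 [0.688  0.2476] 0.1588 6.0
wbar0.048 [0.6549 0.2461] 0.1258 6.8
wbar0.048 [0.686 0.248] 0.1569 6.2
wbar0.05 [0.6541 0.2463] 0.1251 7.0
wbar0.05 [0.685  0.2482] 0.1559 6.3
```

Request:
arm_command(
  plan=[
    [[0, -0.05, 0.01, 0, 0, 0], [0, -0.1, 0.01, 0, 0, 0], [0, -0.135, 0.02, 0, 0, 0], [0, -0.135, 0.02, 0, 0, 0], [0, -0.135, 0.02, 0, 0, 0]],
  ],
)

```text
time_s: 52.15
position: [0.6147, 0.2407, 0.1343]
tool_rot: [[0.004, -0.0, 1.0], [0.001, 1.0, 0.0], [-1.0, 0.001, 0.004]]
ft_force: [3.2, 1.1, 5.5]
grip_width: 0.0212
```

Request:
arm_command(
  plan=[
    [[0, 0, 0, 0, 0, 0], [0, 0, 0, 0, 0, 0], [0, 0, 0, 0, 0, 0], [0, 0, 0, 0, 0, 0]],
  ],
  jaw=0.4,
)

```text
time_s: 52.55
position: [0.6135, 0.2403, 0.1327]
tool_rot: [[-0.001, -0.0, 1.0], [-0.0, 1.0, 0.0], [-1.0, -0.0, -0.001]]
ft_force: [0.5, -0.1, -0.7]
grip_width: 0.0512
```

Request:
arm_command(
  plan=[
    [[-0.3, 0, 0, 0, 0, 0], [-1.0, 0, 0, 0, 0, 0], [-2.0, 0, 0, 0, 0, 0], [-3.0, 0, 0, 0, 0, 0], [-4.0, 0, 0, 0, 0, 0], [-4.6, 0, 0, 0, 0, 0], [-4.8, 0, 0, 0, 0, 0], [-4.8, 0, 0, 0, 0, 0]],
  ],
)

```text
time_s: 53.35
position: [0.6138, 0.2404, 0.2537]
tool_rot: [[0.001, -0.0, 1.0], [0.0, 1.0, 0.0], [-1.0, 0.0, 0.001]]
ft_force: [-0.2, 0.1, 0.5]
grip_width: 0.0511
```

Run:
```python
from h import *
st(); w=snap('wrist','w12'); a=snap('scene','s14')
cv2.imwrite('pics/v15.png',np.hstack([cv2.resize(a['img'][310:390,385:465,::-1],(400,400),interpolation=cv2.INTER_CUBIC),cv2.resize(w['img'][160:320,240:400,::-1],(400,400),interpolation=cv2.INTER_CUBIC)]))
```

```text
t 53.35 p [0.6138, 0.2404, 0.2537] F [-0.2, 0.1, 0.5] w 0.0511
```

View pics/v15.png

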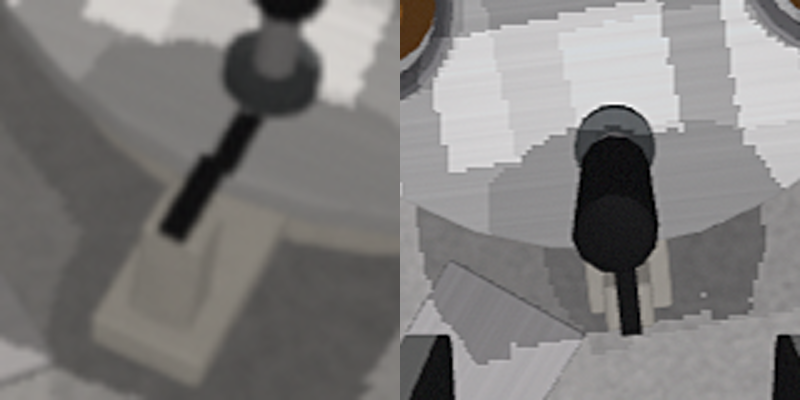

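Run:
```python
from h import *
hub=np.array([.530,.2311])
def show(n,p):
    d=p[:2]-hub; print(n,np.round(p[:2],4),round(np.hypot(*d),4),round(np.degrees(np.arctan2(d[1],d[0])),1))
s=load('s14'); f=lambda u,v,z:onplane(s,385+u/5,310+v/5,z)
show('line',f(255,116,.0465)); show('line',f(222,168,.0465))
show('bar',f(210,158,.05)); show('bar',f(172,238,.05))
w=load('w12'); g=lambda u,v,z:onplane(w,240+(u-400)/2.5,160+v/2.5,z)
show('wbase',g(615,143,.05)); show('wtop',g(615,232,.15)); show('wbar',g(626,275,.05)); show('wbar',g(631,333,.05))
# expected scene px for a line/bar at given angle
for n,r,z,A in (('line',.1,.0465,(5,6,7,8)),('line',.122,.0465,(5,6,7,8)),('bar',.125,.05,(4,5,6,7,8)),('bar',.155,.05,(4,5,6,7,8))):
    print(n,r,[(np.round((proj(s,[hub[0]+r*np.cos(np.radians(a)),hub[1]+r*np.sin(np.radians(a)),z])-[385,310])*5)).tolist() for a in A])
```

```text
line [0.6283 0.2442] 0.0992 7.6
line [0.6511 0.246 ] 0.1221 7.0
bar [0.6529 0.2426] 0.1234 5.4
bar [0.6843 0.2482] 0.1553 6.3
wbase [0.6136 0.2419] 0.0843 7.4
wtop [0.6138 0.2416] 0.0845 7.2
wbar [0.662  0.2459] 0.1329 6.4
wbar [0.6846 0.2479] 0.1555 6.2
line 0.1 [[239.0, 112.0], [245.0, 114.0], [251.0, 117.0], [256.0, 119.0]]
line 0.122 [[208.0, 162.0], [215.0, 165.0], [222.0, 168.0], [229.0, 171.0]]
bar 0.125 [[198.0, 157.0], [205.0, 161.0], [212.0, 164.0], [220.0, 167.0], [227.0, 170.0]]
bar 0.155 [[151.0, 228.0], [160.0, 232.0], [169.0, 236.0], [179.0, 240.0], [188.0, 244.0]]
```

Crank measures about 7.2° and pointer about 6.2°, so 1° short; I'll regrip and nudge it on 1.5 mm.

Request:
arm_command(
  plan=[
    [[0.6, 0, 0, 0, 0, 0], [1.8, 0, 0, 0, 0, 0], [3.0, 0, 0, 0, 0, 0], [4.0, 0, 0, 0, 0, 0], [4.6, 0, 0, 0, 0, 0], [4.8, 0, 0, 0, 0, 0], [4.8, 0, 0, 0, 0, 0]],
  ],
)

```text
time_s: 54.15
position: [0.6135, 0.2403, 0.1321]
tool_rot: [[-0.002, -0.0, 1.0], [-0.0, 1.0, 0.0], [-1.0, -0.0, -0.002]]
ft_force: [0.6, 0.5, 0.9]
grip_width: 0.0511
```

Request:
arm_command(
  plan=[
    [[0, 0, 0, 0, 0, 0], [0, 0, 0, 0, 0, 0], [0, 0, 0, 0, 0, 0], [0, 0, 0, 0, 0, 0], [0, 0, 0, 0, 0, 0], [0, 0, 0, 0, 0, 0], [0, -0.03, 0, 0, 0, 0], [0, -0.06, 0, 0, 0, 0], [0, -0.06, 0, 0, 0, 0], [0, -0.06, 0, 0, 0, 0]],
  ],
  jaw=1,
)

```text
time_s: 55.15
position: [0.6142, 0.2394, 0.1342]
tool_rot: [[0.002, -0.0, 1.0], [0.001, 1.0, 0.0], [-1.0, 0.001, 0.002]]
ft_force: [1.4, 1.8, 6.3]
grip_width: 0.0214
```

Request:
arm_command(
  plan=[
    [[0, 0, 0, 0, 0, 0], [0, 0, 0, 0, 0, 0], [0, 0, 0, 0, 0, 0], [0, 0, 0, 0, 0, 0]],
  ],
  jaw=0.4,
)

```text
time_s: 55.55
position: [0.6137, 0.2388, 0.1328]
tool_rot: [[-0.001, -0.0, 1.0], [-0.0, 1.0, 0.0], [-1.0, -0.0, -0.001]]
ft_force: [-0.2, -0.5, -0.4]
grip_width: 0.0514
```

Request:
arm_command(
  plan=[
    [[-0.3, 0, 0, 0, 0, 0], [-1.0, 0, 0, 0, 0, 0], [-2.0, 0, 0, 0, 0, 0], [-3.0, 0, 0, 0, 0, 0], [-4.0, 0, 0, 0, 0, 0], [-4.6, 0, 0, 0, 0, 0], [-4.8, 0, 0, 0, 0, 0], [-4.8, 0, 0, 0, 0, 0]],
  ],
)

```text
time_s: 56.35
position: [0.6138, 0.2389, 0.2536]
tool_rot: [[0.001, -0.0, 1.0], [0.0, 1.0, 0.0], [-1.0, 0.0, 0.001]]
ft_force: [0.9, 0.4, -0.2]
grip_width: 0.0514
```

Request:
arm_command(
  plan=[
    [[0, -0.1, -0.6, 0, 0, 0], [0, -0.2, -1.6, 0, 0, 0], [0, -0.28, -2.6, 0, 0, 0], [0, -0.31, -3.2, 0, 0, 0], [0, -0.31, -3.36, 0, 0, 0], [0, -0.31, -3.36, 0, 0, 0], [0, -0.31, -3.36, 0, 0, 0], [0, -0.31, -3.36, 0, 0, 0]],
  ],
  jaw=1,
)

```text
time_s: 57.15
position: [0.5304, 0.231, 0.2526]
tool_rot: [[-0.0, 0.0, 1.0], [-0.0, 1.0, -0.0], [-1.0, -0.0, -0.0]]
ft_force: [-0.2, -0.4, -0.3]
grip_width: 0.0001
```

Run:
```python
from h import *
st(); a=snap('scene','s15')
cv2.imwrite('pics/v16.png',np.hstack([cv2.resize(a['img'][310:390,385:465,::-1],(400,400),interpolation=cv2.INTER_CUBIC),cv2.resize(a['img'][190:370,370:550,::-1],(400,400))]))
```

```text
t 57.15 p [0.5304, 0.231, 0.2526] F [-0.2, -0.4, -0.3] w 0.0001
```

View pics/v16.png

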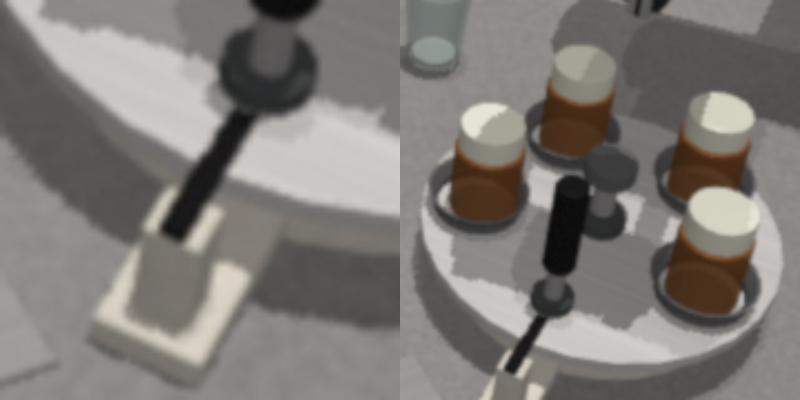

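Line and pointer now run as one; all four jars upright with caps home. Press the knob.

Request:
arm_command(
  plan=[
    [[0.6, 0, 0, 0, 0, 0], [1.6, 0, 0, 0, 0, 0], [2.6, 0, 0, 0, 0, 0], [3.5, 0, 0, 0, 0, 0], [4.1, 0, 0, 0, 0, 0], [4.5, 0, 0, 0, 0, 0], [4.75, 0, 0, 0, 0, 0], [4.85, 0, 0, 0, 0, 0], [4.95, 0, 0, 0, 0, 0], [5.05, 0, 0, 0, 0, 0]],
  ],
)

```text
time_s: 58.2
position: [0.5301, 0.2312, 0.1282]
tool_rot: [[0.002, -0.0, 1.0], [0.0, 1.0, 0.0], [-1.0, 0.0, 0.002]]
ft_force: [-3.6, -1.1, 7.9]
grip_width: 0.0003
```

Request:
arm_command(
  plan=[
    [[0.08, 0, 0, 0, 0, 0], [0.16, 0, 0, 0, 0, 0], [0.24, 0, 0, 0, 0, 0], [0.3, 0, 0, 0, 0, 0], [0.36, 0, 0, 0, 0, 0], [0.4, 0, 0, 0, 0, 0], [0.43, 0, 0, 0, 0, 0], [0.43, 0, 0, 0, 0, 0]],
  ],
)

```text
time_s: 59.0
position: [0.5302, 0.2312, 0.1189]
tool_rot: [[0.003, -0.0, 1.0], [0.0, 1.0, 0.0], [-1.0, 0.0, 0.003]]
ft_force: [-7.0, -2.4, 17.1]
grip_width: -0.0002
```

Request:
arm_command(
  plan=[
    [[0.04, 0, 0, 0, 0, 0], [0.08, 0, 0, 0, 0, 0], [0.08, 0, 0, 0, 0, 0]],
  ],
)

```text
time_s: 59.3
position: [0.5303, 0.2313, 0.1187]
tool_rot: [[0.005, -0.001, 1.0], [0.001, 1.0, 0.001], [-1.0, 0.001, 0.005]]
ft_force: [-10.5, -3.7, 32.4]
grip_width: 0.0002
```

Request:
arm_command(
  plan=[
    [[-0.4, 0, 0, 0, 0, 0], [-1.2, 0, 0, 0, 0, 0], [-2.4, 0, 0, 0, 0, 0], [-3.6, 0, 0, 0, 0, 0], [-4.8, 0, 0, 0, 0, 0], [-5.8, 0, 0, 0, 0, 0], [-6.4, 0, 0, 0, 0, 0], [-6.5, 0, 0, 0, 0, 0]],
  ],
)

```text
time_s: 60.1
position: [0.5303, 0.2313, 0.279]
tool_rot: [[0.005, -0.0, 1.0], [0.001, 1.0, 0.0], [-1.0, 0.001, 0.005]]
ft_force: [-0.6, -0.6, -0.1]
grip_width: -0.0
```

Request:
arm_command(
  plan=[
    [[0, -0.6, -0.4, 0, 0, 0], [0, -1.8, -1.0, 0, 0, 0], [0, -3.2, -1.8, 0, 0, 0], [0, -4.6, -2.6, 0, 0, 0], [0, -5.8, -3.3, 0, 0, 0], [0, -6.6, -3.8, 0, 0, 0], [0, -7.0, -4.0, 0, 0, 0], [0, -7.0, -4.0, 0, 0, 0]],
  ],
)

```text
time_s: 60.9
position: [0.4296, 0.0555, 0.2764]
tool_rot: [[-0.0, 0.001, 1.0], [0.0, 1.0, -0.001], [-1.0, 0.0, -0.0]]
ft_force: [-0.5, 0.4, 0.7]
grip_width: -0.0006
```

Run:
```python
from h import *
st(); a=snap('scene','s16'); cv2.imwrite('pics/v17.png',np.hstack([cv2.resize(a['img'][310:390,385:465,::-1],(300,300),interpolation=cv2.INTER_CUBIC),cv2.resize(a['img'][130:400,130:560,::-1],(478,300))]))
```

```text
t 60.9 p [0.4296, 0.0555, 0.2764] F [-0.5, 0.4, 0.7] w -0.0006
```

The viewer is spent, so I check by code that the line and jars did not move between the last viewed picture and now.

Run:
```python
from h import *
a=load('s15')['img'];b=load('s16')['img']
def dark(im): m=im[325:362,415:442].max(2)<60; y,x=np.nonzero(m); return len(x),x.mean().round(2),y.mean().round(2)
print('line+pointer dark px',dark(a),dark(b))
print('caps',sorted(caps(a,135)),sorted(caps(b,135)))
for n,(x0,y0,x1,y1) in dict(P4=(385,235,430,292),P1=(485,270,535,335)).items():
    g,h=(np.float32(cv2.cvtColor(i[y0:y1,x0:x1],cv2.COLOR_RGB2GRAY)) for i in (a,b)); print(n,np.round(cv2.phaseCorrelate(g,h),2))
c=load('s1')['img']; yel=lambda i:[(int(s[4]),c.round(1).tolist()) for s,c in zip(*[q[1:] for q in cv2.connectedComponentsWithStats(((i[...,0]>150)&(i[...,2]<60)&(i[...,1]>110)).astype(np.uint8))[2:]]) if s[4]>100]
print('yellow',yel(c),yel(b))
workorder.close_job()
```

```text
line+pointer dark px (210, np.float64(14.42), np.float64(13.73)) (215, np.float64(14.51), np.float64(13.59))Traceback (most recent call last):
  File "<stdin>", line 5, in <module>
  File "h.py", line 13, in caps
    im=d['img'].astype(int); m=((im.min(2)>lo)&(im.max(2)-im.min(2)<45)).astype(np.uint8)
       ~^^^^^^^
IndexError: only integers, slices (`:`), ellipsis (`...`), numpy.newaxis (`None`) and integer or boolean arrays are valid indices
```

Run:
```python
from h import *
a=load('s15')['img'];b=load('s16')['img']
for n,(x0,y0,x1,y1) in dict(P4=(385,235,430,292),P1=(485,270,535,335),knob=(455,250,480,285)).items():
    g,h=(np.float32(cv2.cvtColor(i[y0:y1,x0:x1],cv2.COLOR_RGB2GRAY)) for i in (a,b)); s,r=cv2.phaseCorrelate(g,h); print(n,np.round(s,2),round(r,2))
amb=lambda i:[(int(s[4]),q.round().tolist()) for s,q in list(zip(*cv2.connectedComponentsWithStats(((i[...,0]>60)&(i[...,2]<45)&(i[...,1]<80)&(i[...,0]>1.7*i[...,1])).astype(np.uint8))[2:]))[1:] if s[4]>100]
print(amb(a),amb(b)); st()
print(workorder.close_job())
```

```text
P4 [ 0.51 -0.01] 0.83
P1 [-0.14 -0.01] 0.98
knob [ 0.27 -0.48] 0.24
[(145, [189.0, 260.0])] [(150, [189.0, 260.0])]
t 60.95 p [0.4301, 0.0561, 0.2764] F [-0.4, 0.6, 0.1] w 0.0001
the job is handed in; nothing more can be done
None
```

The job is done and handed in at 61 s of the 208 s allowed; no verdict was reported.

- **Jars:** All four jars from the mat now stand upright in pockets 1 to 4. I pressed each cap until the tool stopped at the home height with 22 to 35 N on it. This was all done with the crank still about 32° short of the pointer.
- **Carousel:** I turned it clockwise by the crank, past the pointer and through one full turn, with forces staying small. It first stopped about 2° short. Two small nudges, the second after gripping the crank again, brought the black line into line with the pointer bar.
- **Parking knob:** I pressed it until it stopped at 94 mm, with 32 N at the end, which is fully down. The arm was then moved clear.

**Last checks:**
- The picture just before the knob press showed all four jars upright, the caps home and the line at the pointer.
- I had used all 16 viewable pictures by then, so I compared the picture after the press with that one in code. The line and the jars in pockets 1 and 4 were within about half a pixel of where they had been.
- The same comparison was not usable for the knob, so its depth rests on the height and force readings. It was not made for the jars in pockets 2 and 3.
- My first version of that script stopped on an error, so the check on the yellow look-alikes was never run. I did not touch them, nor the bottle, beaker or spatula.

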